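# Clear the halva offcuts into the pail and hang it up

## Robot

A 7-joint arm with a two-finger parallel gripper is mounted at the origin on a cart in front of the work surface, level with it; the furniture and walls round the work are solid. World frame = base frame: x ahead of the robot, y to its left, z up, the work surface at z = 0. Lengths are in m, angles in degrees, forces in N, time in s.
With the tool pointing down it reaches from about 0.35 to 0.9 m from the base axis. Payload 7.2 kg.
Tool frame: the origin (TCP) lies at the very end of the fingers, on their centre line; the grasp point (between the pads) lies 19 mm behind it; z points along the fingers, x is the direction in which the jaws open and shut, and the axes are right-handed (so a half turn about z gives the same grasp; the last joint's range is limited). The gripper opens to 88 mm and grips with 3 to 60 N. Pads are 20 mm wide; open, the fingers measure 115 mm over their backs; the gripper's body (75 mm by 178 mm) begins 61 mm behind the grasp point.
Start: joints at [67.884, 23.554, -0.728, 91.456, 0.321, 64.991, -4.71], TCP at [0.195, -0.594, 0.223] pointing down, gripper open.
Joint ranges: [-169.25, 169.25], [-16.82, 113.86], [-84.01, 82.57], [7.8, 145.47], [-59.2, 239.2], [7.22, 106.19], [-163.78, 163.78]. Speed limits (degrees/s): [136.94, 136.94, 172.46, 172.46, 180, 180, 180].

## Interface

Orientations are given as [roll, pitch, yaw] about the fixed x, y, z axes, in that order (R = Rz(yaw) Ry(pitch) Rx(roll)).
In Python, from rig import sensors, imaging, ctrl gives the robot as it stands. The module is installed in compiled form; this text tells all that it offers.
- The arm moves only by the tool step_arm, never from a script. Its argument "moves" is a list of rows, each a list of 7 numbers: the gripper's target within -1 to 1 (fully open at 1, half-way at 0, shut at -1), then the shift along the tool's x, y, z in cm, then the turn, a rotation vector about the tool's x, y, z in rad. In form: [[claw, tx, ty, tz, rx, ry, rz], ...]. A call has 1 to 10 rows; each row is the pose to reach, as a shift and turn from the pose commanded when the call began, along the tool's axes at that moment; what a row does not reach only later rows make up. A row lasts 1/12 s, in which the tool goes at most 41.7 mm and 7.16 degrees, less where a joint would pass 70% of its speed; a pose out of reach is approached as far as the arm can. A call with a gripper value outside its range is refused whole. The fingers move at their own pace and stop on an object; "squeeze" is the grip in N (left out, the last holds). Time passes only in rows, so rows that repeat a pose let the fingers close. It gives the time, the measured TCP pose, the force and the opening at its end, in the units of the state.
- sensors.state(): the state, without advancing time (a new reading comes with each control period).
- imaging.snapshot(name): name is "side" or "top"; returns the picture (384x512x3 uint8, blue, green, red); there is no depth.
- imaging.camera_params(name): a dict with "vfov" (degrees; the focal length in pixels is half the picture's height over the tangent of half this angle, whatever the lens; pixels are square), "cx", "cy" (the principal point, pixels), "dist_coeffs" ([k1, k2, p1, p2, k3] as OpenCV has them; the pictures are not rectified), "extrinsics" (4x4, takes a point from camera to world coordinates). Camera axes: x right, y down, z forward; pixel columns grow to the right and rows downward; lengths in m; the calibration is good to about 2 mm. A picture is of the moment at which its call begins. camera_params takes no time and is no camera call.
- ctrl.finish_job(): hands the job in, once; it reports no verdict.
The state is a dict: "time_s": time; "qpos": joint angles; "joint_vel": joint speeds; "joint_torque": joint torques, N m; "eef_pos": TCP position; "ee_rot": TCP orientation; "force": force on the tool from outside, world axes, zero at the start; "torque": the same for the moment, N m; "finger_gap": finger opening in m.
Only numpy, scipy, OpenCV 4.12 (cv2) and the standard library are available. Lean on these libraries where they do the work, as an engineer would, in place of code of your own. Each camera call takes 0.05 s, during which the arm holds its last target. There are 200 camera calls.

## Task

Gather all the halva offcuts in the metal pail while it stands on the counter: take the carry tray by its bridge handle and tip it so that the offcuts on it slide off into the pail, and put in those lying on the counter too. Then swing the pail's folded bail upright, and hang the pail by its bail on both prongs of the stand's hook. Leave the empty tray standing flat on the counter, and do not disturb the tape, the carton or the pen or overturn the pail.

Things in the scene. Friction and masses are not known exactly. Their poses are not given: they have to be found in the camera images.
- pail: round bare-metal pail, open at the top, 135 mm high, outside diameter 160 mm at the foot and 188 mm at the rim, wall 4 mm, 0.3 kg empty. Origin: centre of its underside; z up along its axis. A bail (swing handle) is hinged along its local y axis, 125 mm above the origin, and starts folded down to the pail's local -x side.
- pail_bail (a joint): bail angle, rad: 0 = folded out level to the pail's local -x side, outside the rim; 1.571 = upright; 3.14 = folded to +x. Slightly stiff (0.07 N m): it stays where it is left. A flat-topped U: legs 7 mm thick from the hinge at local y = +-102 mm, drawing in to a straight top bar 12 mm thick, 128 mm long, centre line 112 mm from the hinge axis and parallel to it.
- bail_grip (a point): middle of the bail's top bar (pale wooden sleeve), on its centre line. y axis: along the bar; -x axis: away from the hinge, so up when the bail is upright. Folded, the bar is 12 mm clear of the rim and a fingertip goes under it from outside; upright, it is 237 mm above the pail's underside.
- stand: metal stand fixed to the counter: base plate 120 x 110 x 12 mm (local x from +30 to +150 mm), a post, and at its top a fork of two prongs with upturned tips. Origin: on the counter below the hook's seat; prongs point to local -x, post at local x = +115 mm, its top at z = 300 mm.
- hook_seat (a point): where the middle of the bail's top bar comes to rest, 285 mm above the counter, midway between the prongs; axes as the stand's. Prongs 8 mm thick at local y = +-38 mm (68 mm between them); tips at local x = -20 mm rise to z = 302 mm, the back part is at 296 mm. Bring the bar, along local y, over the tips from the front (local -x) so that both prongs pass through the bail, then down.
- tray: bare-metal carry tray 210 x 104 mm, side and rear walls 26 mm high, floor 4 mm thick, open at its local +x end; 0.3 kg. A wooden bridge handle crosses it at mid-length: a bar 12 mm thick (x), 104 mm long (y), 70 to 100 mm above the underside; grip it across the 12 mm. Origin: centre of its underside; z up. Offcuts start to slide at a slope of 18 to 26 degrees.
- offcut1: block of halva 55 x 62 x 44 mm (local x, y, z), 0.12 kg, one of those that may lie on the tray at the start. Origin: centre of its underside.
- offcut2: as offcut1; may lie on the tray at the start
- offcut3: as offcut1; may lie on the tray at the start
- offcut4: as offcut1; may lie on the counter at the start
- offcut5: as offcut1; may lie on the counter at the start
- tape: roll of brown tape lying flat, diameter 93 mm, 48 mm high; to be left alone. Origin: centre of its underside.
- carton: small printed carton lying down, 150 x 52 x 46 mm; to be left alone. Origin: centre of its underside.
- pen: marker pen lying on the counter, 135 mm long, 17 mm thick; to be left alone. Origin: centre of its underside.
Not all that is in view belongs to the job. What is shaped like the offcut1 but turquoise is not meant.

How it is judged:
By the outcome, as a careful person would: the job done as asked, in the order asked, and still so for the second after the job is handed in, with the robot touching nothing.
Of offcut1, offcut2, offcut3 only 2 to 3 are there at a start; the rules pass over those that are not, and their reading is None.
Of offcut4, offcut5 only 1 to 2 are there at a start; the rules pass over those that are not, and their reading is None.
At some moment in a run one of offcut4, offcut5, tray may be knocked a few centimetres aside while the robot is not near it.
It also fails if it takes over 210 s, if anything falls off the work surface, if the arm or the gripper's body presses on something with over 40 N, if the wrist force passes 120 N, or if a joint passes its speed limit or range.

## Working session

There is one attempt and no reset: what is moved stays moved. The work goes in short steps, Python scripts to look and compute and a tool call to move; the robot and the scene stay as the last step left them, time stands still between calls to the robot, and variables do not carry over. Pictures are saved under pics/ and viewed, about 12 in all and at most 16, crops included, and the job is handed in when it is done.

Besides the shell and the picture viewer there is one more tool, called after ">>>" as name([rows], argument=value, ...), one row to a line, values as JSON. step_arm: Moves the arm, as the interface text tells. Its arguments: {"type":"object","properties":{"moves":{"type":"array","items":{"type":"array","items":{"type":"number"}}},"squeeze":{"type":"number"}},"required":["moves"]}

```bash
mkdir -p pics; ls; cat > h.py <<'E'
import numpy as np, cv2
from rig import sensors, imaging, ctrl
from scipy.spatial.transform import Rotation as R
def K(n):
    p=imaging.camera_params(n); f=192/np.tan(np.radians(p["vfov"])/2)
    return np.array([[f,0,p["cx"]],[0,f,p["cy"]],[0,0,1]]),np.array(p["dist_coeffs"],float),np.array(p["extrinsics"])
def ray(n,uv):
    k,d,E=K(n); q=cv2.undistortPoints(np.array(uv,float).reshape(-1,1,2),k,d).reshape(-1,2)
    v=np.c_[q,np.ones(len(q))]@E[:3,:3].T
    return E[:3,3],v
def onz(n,uv,z):
    o,v=ray(n,uv); return o+v*((z-o[2])/v[:,2])[:,None]
def proj(n,P):
    k,d,E=K(n); Rm=E[:3,:3].T; 
    return cv2.projectPoints(np.array(P,float).reshape(-1,1,3),cv2.Rodrigues(Rm)[0],-Rm@E[:3,3],k,d)[0].reshape(-1,2)
def snap(n,fn,crop=None,s=1):
    im=imaging.snapshot(n); o=im
    if crop: x0,y0,x1,y1=crop; o=im[y0:y1,x0:x1]
    if s!=1: o=cv2.resize(o,None,fx=s,fy=s,interpolation=cv2.INTER_CUBIC)
    cv2.imwrite("pics/"+fn,o); return im
def to(p,rpy=None):
    "shift (cm) and rotvec in the tool axes from current measured pose to target"
    s=sensors.state(); A=R.from_euler('xyz',s["ee_rot"],degrees=True)
    t=A.inv().apply(np.array(p)-s["eef_pos"])*100
    r=np.zeros(3) if rpy is None else (A.inv()*R.from_euler('xyz',rpy,degrees=True)).as_rotvec()
    print("to",p,rpy,":",np.round(t,2),np.round(r,3)); return t,r
E
python3 - <<'E'
from h import *
a=snap("top","t0.png"); b=snap("side","s0.png")
cv2.imwrite("pics/a0.png",np.hstack([cv2.resize(a,(400,300)),cv2.resize(b,(400,300))]))
print(sensors.state())
for n in("top","side"): print(K(n))
E
```

```text
pics
{'time_s': 0.1, 'qpos': array([67.88292149, 23.59410526, -0.72982679, 91.49716704,  0.31875295,
       64.99159288, -4.71065201]), 'joint_vel': array([-0.03421879, -0.00265871, -0.0771684 , -0.1458553 , -0.02323751,
        0.01580065,  0.0112108 ]), 'joint_torque': array([ 3.96882504e-03, -5.89098108e+01,  6.44825958e-01, -2.91709846e+01,
       -5.35072340e-02,  1.44942995e-02,  6.69067686e-05]), 'eef_pos': array([ 0.19515813, -0.59327888,  0.22192239]), 'ee_rot': array([ 1.79996784e+02,  8.08205302e-02, -7.17895897e+01]), 'force': array([ 0.31399911,  0.6582157 , -0.0553501 ]), 'torque': array([ 0.04483405, -0.02905857, -0.01877364]), 'finger_gap': 0.08823990994907017}
(array([[431.92309864,   0.        , 250.13531572],
       [  0.        , 431.92309864, 192.43380011],
       [  0.        ,   0.        ,   1.        ]]), array([-0.04040741,  0.        ,  0.        ,  0.        ,  0.        ]), array([[ 0.01733306, -0.99721497,  0.0725388 ,  0.41371358],
       [-0.99977286, -0.01638617,  0.01362832,  0.01795902],
       [-0.01240173, -0.07275854, -0.99727248,  1.79322254],
       [ 0.        ,  0.        ,  0.        ,  1.        ]]))
(array([[391.53765926,   0.        , 254.26294329],
       [  0.        , 391.53765926, 190.9156956 ],
       [  0.        ,   0.        ,   1.        ]]), array([0.00183428, 0.        , 0.        , 0.        , 0.        ]), array([[ 0.88768803,  0.33125866, -0.31980878,  0.94283961],
       [ 0.46000654, -0.60770407,  0.64737141, -0.79724659],
       [ 0.02009829, -0.72177799, -0.69183278,  1.04322297],
       [ 0.        ,  0.        ,  0.        ,  1.        ]]))
```

View pics/t0.png

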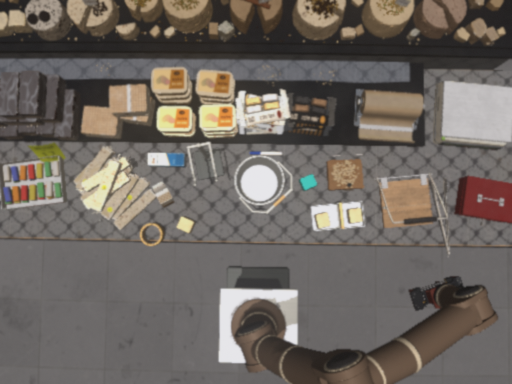

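View pics/s0.png

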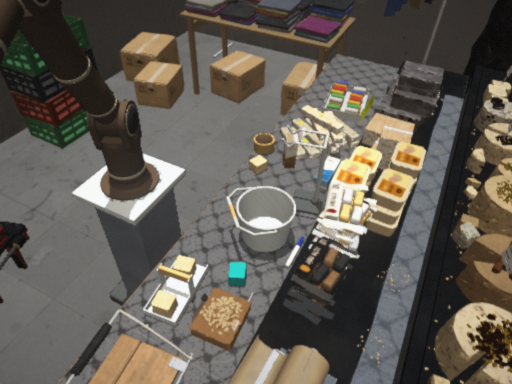

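```bash
python3 - <<'E'
import cv2
a=cv2.imread("pics/t0.png");b=cv2.imread("pics/s0.png")
cv2.imwrite("pics/t1.png",cv2.resize(a[130:260,130:380],(800,416),interpolation=cv2.INTER_CUBIC))
cv2.imwrite("pics/s1.png",cv2.resize(b[110:330,140:380],(648,594),interpolation=cv2.INTER_CUBIC))
E
```

```text
(no output)
```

View pics/t1.png

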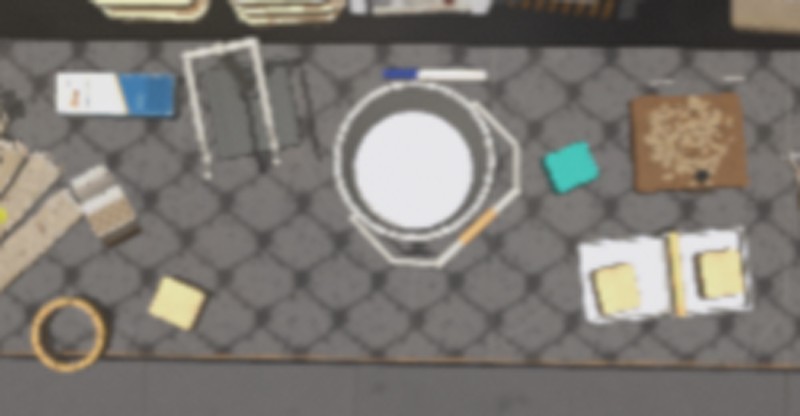

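View pics/s1.png

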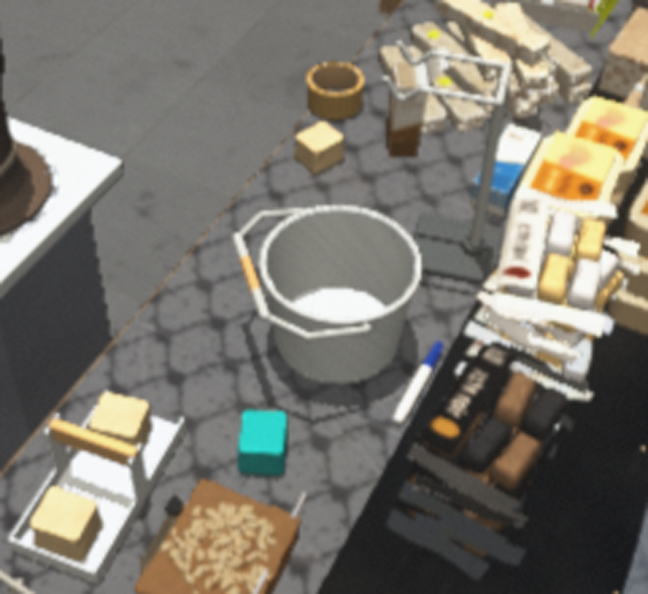

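```bash
python3 - <<'E'
from h import *
a=cv2.imread("pics/t0.png");b=cv2.imread("pics/s0.png")
r=lambda im,x0,y0,x1,y1:cv2.resize(im[y0:y1,x0:x1],(400,300),interpolation=cv2.INTER_CUBIC)
cv2.imwrite("pics/c1.png",np.vstack([np.hstack([r(a,300,190,380,250),r(b,135,250,219,313+0)]),np.hstack([r(a,180,132,244,180),r(b,276,118,340,166)])]))
# yellow blobs
for n,im in(("top",a),("side",b)):
    hsv=cv2.cvtColor(im,cv2.COLOR_BGR2HSV); m=cv2.inRange(hsv,(18,60,150),(32,200,255))
    c,l,st,ce=cv2.connectedComponentsWithStats(m)
    for i in range(1,c):
        if st[i,4]>40:
            pts=np.argwhere(l==i)[:,::-1].astype(np.float32)
            print(n,st[i],ce[i].round(1),cv2.minAreaRect(pts), onz(n,ce[i],0.044)[0].round(3))
E
```

```text
top [375   0  11  13  57] [380.3   5.3] ((379.71539306640625, 5.776922225952148), (9.302604675292969, 12.775577545166016), 7.125016689300537) [ 1.343 -0.495  0.044]
top [  0  11  25  18 313] [11.8 18.8] ((11.669232368469238, 18.85384750366211), (16.00048065185547, 25.427120208740234), 82.87498474121094) [1.273 1.08  0.044]
top [165  27   9   9  46] [169.2  31.1] ((169.23074340820312, 31.34615135192871), (5.824352264404297, 9.984603881835938), 56.3099365234375) [1.217 0.395 0.044]
top [152  68  31  25 347] [161.2  80.5] ((167.0, 80.0), (24.0, 30.0), 90.0) [1.003 0.421 0.044]
top [196  71  30  26 338] [206.2  82.6] ((210.5, 83.5), (25.0, 29.0), 90.0) [0.996 0.232 0.044]
top [245  95  16  10 108] [252.  100.3] ((252.5, 99.5), (9.0, 15.0), 90.0) [0.923 0.041 0.044]
top [262 101  17   9 112] [270.7 105.2] ((270.0923156738281, 105.23848724365234), (7.194014549255371, 16.496618270874023), 82.87498474121094) [ 0.903 -0.037  0.044]
top [202 106  31  22 324] [210.7 115.8] ((217.0, 116.5), (21.0, 30.0), 90.0) [0.855 0.21  0.044]
top [159 108  31  21 327] [169.  117.1] ((174.0, 118.0), (20.0, 30
[... 6039 characters left out ...]
, 365.4274597167969), (17.49152183532715, 49.37935256958008), 30.25643539428711) [ 0.769 -0.424  0.044]
side [283 346  43  38 997] [303.6 366.8] ((303.071044921875, 369.1890563964844), (30.53612518310547, 43.54792785644531), 28.810794830322266) [ 0.884 -0.371  0.044]
side [264 354  20  30 166] [273.3 369.6] ((273.3999938964844, 369.20001220703125), (5.366562843322754, 33.09380340576172), 26.56505012512207) [ 0.82  -0.413  0.044]
side [483 360  29  24 364] [498.5 373.2] ((499.34613037109375, 371.7307434082031), (30.231159210205078, 18.027755737304688), 33.690067291259766) [ 1.324 -0.156  0.044]
side [434 375  16   9  99] [440.1 380.1] ((441.5, 379.0), (8.0, 15.0), 90.0) [ 1.196 -0.243  0.044]
```

View pics/c1.png

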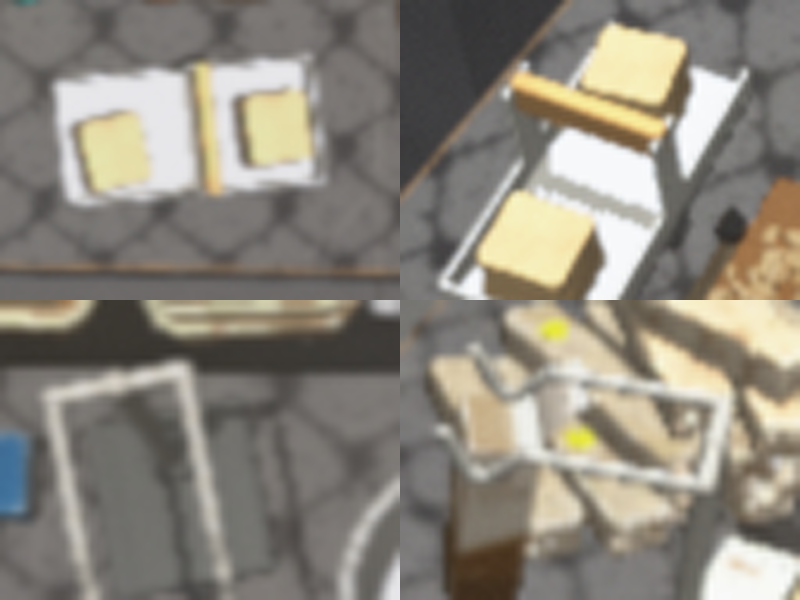

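```bash
cat > m.py <<'E'
from h import *
def tri(a,b):
    (o1,v1),(o2,v2)=ray("top",[a]),ray("side",[b]); v1,v2=v1[0],v2[0]
    s=np.linalg.lstsq(np.c_[v1,-v2],o2-o1,rcond=None)[0]; p,q=o1+s[0]*v1,o2+s[1]*v2
    return ((p+q)/2).round(4), np.linalg.norm(p-q).round(4)
E
python3 - <<'E'
from m import *
r=lambda p:np.round(p,4)
h=onz("top",[(340.4,203),(342.6,228.4)],.1); print("handle",r(h),r(h.mean(0)),"len",np.linalg.norm(h[1]-h[0]))
c=onz("top",[(259.5,180.8)],.135)[0]; s=onz("top",[(279.4,200.6)],.125)[0]
print("pail",r(c),"sleeve",r(s),"d",np.linalg.norm((s-c)[:2]),"yaw",np.degrees(np.arctan2(*(c-s)[[1,0]])))
print("tips",r(onz("top",[(194.7,184.7),(215.9,180)],.302)),"back",r(onz("top",[(187.5,146.9),(209.9,143.2)],.296)))
print(tri((194.7,184.7),(282.4,139.1)),tri((194.7,184.7),(288,125.7)),tri((215.9,180),(282.4,139.1)),tri((187.5,146.9),(328.3,133.2)),tri((209.9,143.2),(325.6,147.3)))
# rim circle fit by side/top ; tray corners
print("tray corners", r(onz("top",[(311,207),(314,231.5),(365,226.8),(361.5,202)],.015)))
t=np.load if 0 else None
to([0.455,-0.324,0.15],[180,0,90]); 
E
```

```text
handle [[ 0.5012 -0.3135  0.1   ]
 [ 0.402  -0.3224  0.1   ]] [ 0.4516 -0.318   0.1   ] len 0.09955518302020035
pail [0.5799 0.0053 0.135 ] sleeve [ 0.5053 -0.0729  0.125 ] d 0.10808201195287323 yaw 46.33337904436645
tips [[0.546  0.2314 0.302 ]
 [0.5635 0.158  0.302 ]] back [[0.6794 0.2613 0.296 ]
 [0.6937 0.1827 0.296 ]]
(array([0.5442, 0.2364, 0.2392]), np.float64(0.0165)) (array([0.5492, 0.2336, 0.2965]), np.float64(0.0062)) (array([0.565 , 0.1591, 0.2951]), np.float64(0.0018)) (array([0.6821, 0.2626, 0.2938]), np.float64(0.0049)) (array([0.6985, 0.1849, 0.2937]), np.float64(0.0094))
tray corners [[ 0.4871 -0.2092  0.015 ]
 [ 0.3868 -0.2223  0.015 ]
 [ 0.4094 -0.4315  0.015 ]
 [ 0.5111 -0.4172  0.015 ]]
to [0.455, -0.324, 0.15] [180, 0, 90] : [-17.45 -33.1    7.22] [-2.000e-03  0.000e+00 -2.824e+00]
```

```bash
cat >> h.py <<'E'
def traypose(lip,yaw,tilt,gh=0.085):
    "TCP position and rpy for tray lip at lip, tray yaw and tilt in degrees"
    T=R.from_euler('z',yaw,degrees=True)*R.from_euler('y',tilt,degrees=True)
    p=np.array(lip)+T.apply([-.105,0,gh-.019]); A=T*R.from_euler('xyz',[180,0,180],degrees=True)
    return p,A.as_euler('xyz',degrees=True)
E
python3 - <<'E'
from h import *
print(traypose([.45-.011,-.319+.104,0],96,0))
for t in(0,45): 
    p,e=traypose([.585,-.04,.145],96,t); print(p,e); to(p,e)
E
```

```text
(array([ 0.44997549, -0.3194248 ,  0.066     ]), array([-180.,    0.,  -84.]))
[ 0.59597549 -0.1444248   0.211     ] [-180.    0.  -84.]
to [ 0.59597549 -0.1444248   0.211     ] [-180.    0.  -84.] : [-30.11 -52.1    1.13] [0.    0.001 0.213]
[ 0.5878826  -0.06742609  0.26591526] [-180.  -45.  -84.]
to [ 0.5878826  -0.06742609  0.26591526] [-180.  -45.  -84.] : [-37.68 -53.74  -4.35] [-0.083  0.784  0.202]
```

>>> step_arm([
  [0,-15,-27,0,0,0,0.213],
  [0,-30,-52,-2,0,0,0.213],
  [0,-30,-52,-2,0,0,0.213],
  [0,-30,-52,-2,0,0,0.213],
  [0,-30,-52,-2,0,0,0.213],
  [0,-30,-52,-2,0,0,0.213],
  [0,-30,-52,-2,0,0,0.213],
  [0,-30,-52,-2,0,0,0.213],
  [0,-30,-52,-2,0,0,0.213],
  [0,-30,-52,-2,0,0,0.213],
])

```text
time_s: 0.93
eef_pos: [0.4738, -0.2817, 0.236]
ee_rot: [180.0, 0.0, -84.0]
force: [0.4, 0.3, 0.2]
finger_gap: 0.0438
```

>>> step_arm([
  [0,0,0,0,0,0,0],
])

```text
time_s: 1.02
eef_pos: [0.4789, -0.275, 0.2362]
ee_rot: [-179.8, 0.2, -83.3]
force: [0.6, 0.3, 0.3]
finger_gap: 0.044
```

```bash
python3 - <<'E'
from h import *
s=sensors.state(); print(s["time_s"],s["qpos"].round(1),s["eef_pos"],s["ee_rot"])
p,e=traypose([.585,-.04,.16],96,45); to(p,e)
E
```

```text
1.0167 [ 33.   16.3  -9.9 100.2   2.8  63.7 -61.1] [ 0.47885819 -0.27498768  0.23620474] [-179.80834287    0.18942682  -83.34968291]
to [ 0.5878826  -0.06742609  0.28091526] [-180.  -45.  -84.] : [-19.37 -13.25  -4.36] [-0.008  0.789  0.009]
```

>>> step_arm([
  [0,-19.4,-13.2,-4.4,0,0,0.01],
  [0,-19.4,-13.2,-4.4,0,0.1,0.01],
  [0,-19.4,-13.2,-4.4,0,0.2,0.01],
  [0,-19.4,-13.2,-4.4,0,0.3,0.01],
  [0,-19.4,-13.2,-4.4,0,0.4,0.01],
  [0,-19.4,-13.2,-4.4,0,0.5,0.01],
  [0,-19.4,-13.2,-4.4,0,0.6,0.01],
  [0,-19.4,-13.2,-4.4,0,0.7,0.01],
  [0,-19.4,-13.2,-4.4,0,0.79,0.01],
  [0,-19.4,-13.2,-4.4,0,0.79,0.01],
])

```text
time_s: 1.85
eef_pos: [0.5833, -0.073, 0.2768]
ee_rot: [179.8, -45.4, -84.0]
force: [-0.6, 0.0, -0.1]
finger_gap: 0.0437
```

```bash
python3 - <<'E'
from h import *
s=sensors.state(); print(s["time_s"],s["qpos"].round(1),s["eef_pos"],s["ee_rot"])
p,e=traypose([.45-.011,-.319+.104,0.1],96,0); to(p,e)
E
```

```text
1.85 [ -13.    23.4  -12.9   99.8   47.8   81.4 -127.8] [ 0.58331767 -0.0729633   0.27682942] [179.80498408 -45.43678971 -83.95832257]
to [ 0.44997549 -0.3194248   0.166     ] [-180.    0.  -84.] : [ 8.32 15.77 24.29] [ 0.003 -0.793 -0.001]
```

>>> step_arm([
  [-0.3,2,4,2,0,-0.1,0],
  [-0.3,5,9,10,0,-0.3,0],
  [-0.3,8.3,15.8,24.3,0,-0.793,0],
  [-0.3,8.3,15.8,24.3,0,-0.793,0],
  [-0.3,8.3,15.8,24.3,0,-0.793,0],
  [-0.3,8.3,15.8,24.3,0,-0.793,0],
  [-0.3,8.3,15.8,24.3,0,-0.793,0],
  [-0.3,8.3,15.8,24.3,0,-0.793,0],
  [-0.3,8.3,15.8,24.3,0,-0.793,0],
  [-0.3,8.3,15.8,24.3,0,-0.793,0],
])

```text
time_s: 2.68
eef_pos: [0.4461, -0.3269, 0.1667]
ee_rot: [-179.8, 0.2, -85.1]
force: [0.6, -0.2, -0.0]
finger_gap: 0.0304
```

```bash
python3 - <<'E'
from h import *
a=imaging.snapshot("side")
A=R.from_euler('z',96,degrees=True); P=A.apply([[0,-.052,.1],[0,.052,.1],[.105,.052,0],[.105,-.052,0]])+[.45,-.319,0]
uv=proj("side",P)
o=cv2.resize(a[220:340,110:270],None,fx=4,fy=4,interpolation=cv2.INTER_CUBIC)
for q in uv: cv2.circle(o,tuple(int(v) for v in (q-[110,220])*4),3,(0,0,255),-1)
cv2.imwrite("pics/g1.png",o)
s=sensors.state(); print(s["time_s"],s["qpos"].round(1),s["eef_pos"],s["ee_rot"])
to([.45,-.319,.067],[180,0,-84])
E
```

```text
2.7333 [ 36.7  20.   -7.1 105.    2.6  55.1 -56.3] [ 0.44813983 -0.32403248  0.16748009] [-1.79708876e+02  1.76931908e-01 -8.48094218e+01]
to [0.45, -0.319, 0.067] [180, 0, -84] : [-0.45 -0.18 10.05] [-0.005  0.003 -0.014]
```

View pics/g1.png

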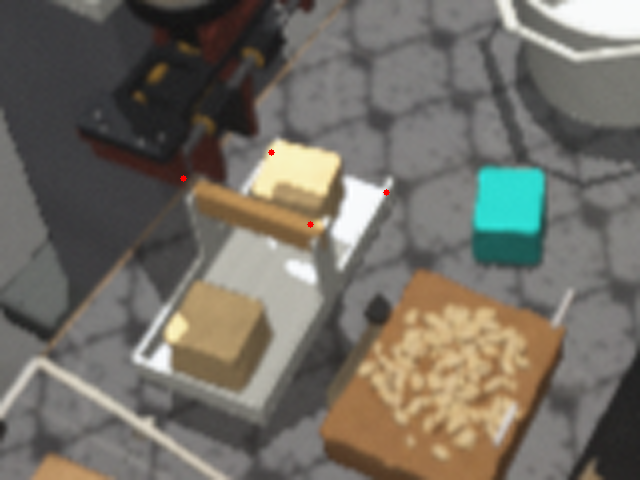

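```bash
python3 - <<'E'
from h import *
print(onz("side",[(159.5,265.2),(191.3,278.2)],.1).round(4))
print("lip corner right", onz("side",[(110+390/4,220+180/4)],.026).round(4), "rear corners z.026",onz("side",[(110+135/4,220+357/4),(110+262/4,220+413/4)],.026).round(4))
a=cv2.imread("pics/t0.png")
print(onz("top",[(340.9,215.0)],.1))
E
```

```text
[[ 0.409  -0.3211  0.1   ]
 [ 0.5145 -0.3146  0.1   ]]
lip corner right [[ 0.4982 -0.2126  0.026 ]] rear corners z.026 [[ 0.4204 -0.4262  0.026 ]
 [ 0.5246 -0.4189  0.026 ]]
[[ 0.454182   -0.31559826  0.1       ]]
```

>>> step_arm([
  [-0.3,0,-0.7,0,0,0,0],
  [-0.3,0,-0.7,3,0,0,0],
  [-0.3,0,-0.7,6,0,0,0],
  [-0.3,0,-0.7,8,0,0,0],
  [-0.3,0,-0.7,9.9,0,0,0],
  [-0.3,0,-0.7,9.9,0,0,0],
  [-0.3,0,-0.7,9.9,0,0,0],
])

```text
time_s: 3.32
eef_pos: [0.4581, -0.3188, 0.0688]
ee_rot: [-179.8, 0.2, -84.3]
force: [-0.0, 0.4, 0.9]
finger_gap: 0.0306
```

>>> step_arm([
  [-1,0,0,0,0,0,0],
  [-1,0,0,0,0,0,0],
  [-1,0,0,0,0,0,0],
  [-1,0,0,0,0,0,0],
  [-1,0,0,0,0,0,0],
  [-1,0,0,0,0,0,0],
], squeeze=50)

```text
time_s: 3.82
eef_pos: [0.4577, -0.3206, 0.0699]
ee_rot: [-179.7, 0.1, -84.5]
force: [0.4, 3.3, 6.9]
finger_gap: 0.0118
```

>>> step_arm([
  [-1,0,0,-1,0,0,0],
  [-1,0,0,-3,0,0,0],
  [-1,0,0,-5,0,0,0],
  [-1,0,0,-8,0,0,0],
  [-1,0,0,-11,0,0,0],
  [-1,0,0,-14,0,0,0],
  [-1,0,0,-15.5,0,0,0],
  [-1,0,0,-15.5,0,0,0],
  [-1,0,0,-15.5,0,0,0],
])

```text
time_s: 4.57
eef_pos: [0.4557, -0.3214, 0.2238]
ee_rot: [-179.8, 0.1, -84.5]
force: [0.3, -0.5, -5.5]
finger_gap: 0.0118
```

```bash
python3 - <<'E'
from h import *
s=sensors.state(); print(s["time_s"],s["qpos"].round(1),s["eef_pos"],s["ee_rot"],s["force"],s["torque"],s["finger_gap"])
snap("side","g2.png",(90,150,330,330),3)
for t in (0,15,45):
  p,e=traypose([.585,-.04,.155],96,t); to(p,e)
E
```

```text
4.5667 [ 36.2  17.2  -7.3 100.6   2.1  62.2 -56.3] [ 0.45570439 -0.32143511  0.22377167] [-1.79752694e+02  1.32963157e-01 -8.45352071e+01] [ 0.33725779 -0.46511085 -5.48123984] [0.06093567 0.056754   0.0054806 ] 0.011763011495697988
to [ 0.59597549 -0.1444248   0.221     ] [-180.    0.  -84.] : [-16.23 -15.71   0.24] [-0.002  0.004 -0.009]
to [ 0.59381595 -0.12387813  0.2459271 ] [-180.  -15.  -84.] : [-18.31 -15.69  -2.24] [-0.001  0.266 -0.009]
to [ 0.5878826  -0.06742609  0.27591526] [-180.  -45.  -84.] : [-24.   -15.65  -5.22] [ 0.001  0.789 -0.01 ]
```

View pics/g2.png

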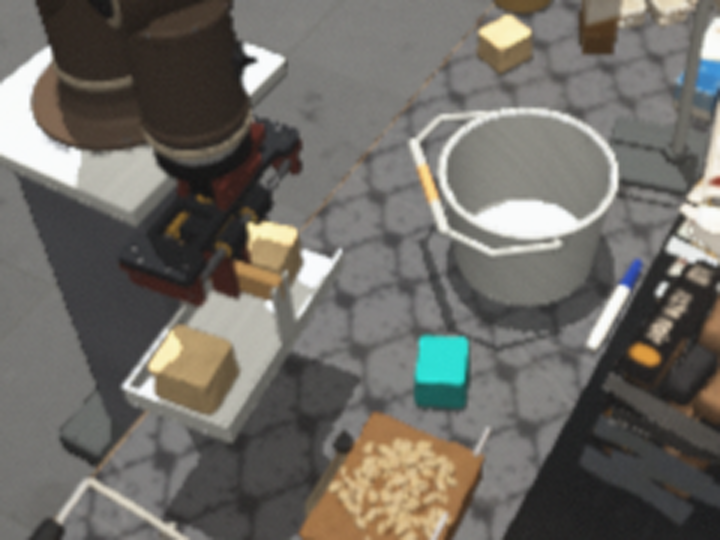

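>>> step_arm([
  [-1,-0.7,-0.7,0,0,0,0],
  [-1,-2.2,-2.1,0,0,0,0],
  [-1,-4.3,-4.2,0,0,0,0],
  [-1,-6.8,-6.6,0,0,0,0],
  [-1,-9.3,-9,0,0,0,0],
  [-1,-11.8,-11.5,0,0,0,0],
  [-1,-14,-13.6,0,0,0,0],
  [-1,-15.5,-15,0,0,0,0],
  [-1,-16.2,-15.7,0,0,0,0],
  [-1,-16.2,-15.7,0,0,0,0],
])

```text
time_s: 5.45
eef_pos: [0.5976, -0.1412, 0.2226]
ee_rot: [-179.9, 0.3, -84.2]
force: [0.6, 0.7, -6.5]
finger_gap: 0.0121
```

```bash
python3 - <<'E'
from h import *
im=imaging.snapshot("top"); b=imaging.snapshot("side")
print(sensors.state()["eef_pos"],sensors.state()["ee_rot"])
print("side pail",onz("side",[(265.9,210.4)],.135))
cv2.imwrite("pics/g3.png",np.vstack([cv2.resize(im[140:250,180:380],(600,330)),cv2.resize(b[150:285,140:380],(480,270))[:, :].copy() if 0 else cv2.resize(cv2.resize(b[170:260,170:370],(600,270)),(600,270))]))
for t in (0,10,20,25,30,35,40,45):
  p,e=traypose([.585,-.04,.152],96,t,.089); to(p,e)
E
```

```text
[ 0.59586505 -0.14565393  0.22317962] [-1.79939809e+02  1.64574876e-01 -8.45187345e+01]
side pail [[ 0.59693703 -0.00936762  0.135     ]]
to [ 0.59597549 -0.1444248   0.222     ] [-180.    0.  -84.] : [-0.12 -0.02  0.12] [-0.001  0.003 -0.009]
to [ 0.59453816 -0.13074957  0.2391696 ] [-180.  -10.  -84.] : [-1.5  -0.01 -1.59] [-0.     0.177 -0.009]
to [ 0.59281103 -0.11431696  0.2536906 ] [-180.  -20.  -84.] : [-3.16  0.   -3.04] [ 0.001  0.352 -0.009]
to [ 0.59185488 -0.10521979  0.25981646] [180. -25. -84.] : [-4.07  0.01 -3.65] [ 0.001  0.439 -0.009]
to [ 0.59084656 -0.09562626  0.26512178] [-180.  -30.  -84.] : [-5.04  0.02 -4.18] [ 0.001  0.526 -0.009]
to [ 0.58979374 -0.08560938  0.26956617] [-180.  -35.  -84.] : [-6.05  0.03 -4.62] [ 0.002  0.614 -0.009]
to [ 0.58870444 -0.07524539  0.27311581] [-180.  -40.  -84.] : [-7.09  0.04 -4.97] [ 0.002  0.701 -0.009]
to [ 0.58758695 -0.06461316  0.27574369] [-180.  -45.  -84.] : [-8.16  0.04 -5.23] [ 0.003  0.788 -0.009]
```

View pics/g3.png

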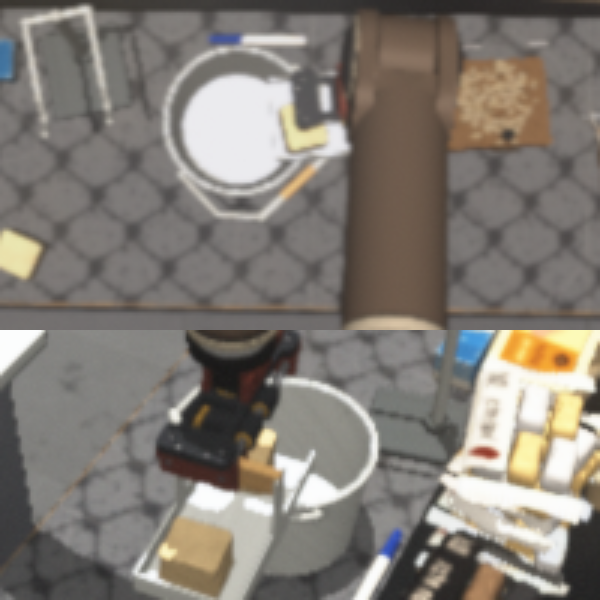

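>>> step_arm([
  [-1,-1.1,0,0,0,0,0],
  [-1,-1.7,0,-0.7,0,0.09,0],
  [-1,-2.4,0,-1.6,0,0.177,0],
  [-1,-3.2,0,-2.3,0,0.265,0],
  [-1,-3.8,0,-2.8,0,0.32,0],
  [-1,-4.2,0,-3.1,0,0.355,0],
  [-1,-4.4,0,-3.3,0,0.375,0],
  [-1,-4.6,0,-3.4,0,0.395,0],
  [-1,-4.8,0,-3.5,0,0.415,0],
  [-1,-5.0,0,-3.7,0,0.439,0],
])

```text
time_s: 6.38
eef_pos: [0.5915, -0.0968, 0.2616]
ee_rot: [-179.8, -25.1, -84.8]
force: [0.8, -0.0, -5.8]
finger_gap: 0.0115
```

```bash
python3 - <<'E'
from h import *
s=sensors.state(); print(s["time_s"],s["eef_pos"],s["ee_rot"],s["force"])
for t in (25,28,31,35,40,45):
  p,e=traypose([.584,-.03,.152],96,t,.089); to(p,e)
E
```

```text
6.3833 [ 0.59145642 -0.09675797  0.26159795] [-179.77540767  -25.06676038  -84.76525549] [ 0.83933862 -0.03417916 -5.84712158]
to [ 0.59085488 -0.09521979  0.25981646] [180. -25. -84.] : [-0.22  0.05  0.09] [ 0.002 -0.001 -0.012]
to [ 0.59025566 -0.08951864  0.26310085] [-180.  -28.  -84.] : [-0.6   0.05 -0.45] [ 0.002  0.051 -0.012]
to [ 0.5896393  -0.08365436  0.26608071] [-180.  -31.  -84.] : [-1.01  0.06 -0.97] [ 0.002  0.104 -0.012]
to [ 0.58879374 -0.07560938  0.26956617] [-180.  -35.  -84.] : [-1.59  0.07 -1.62] [ 0.003  0.173 -0.012]
to [ 0.58770444 -0.06524539  0.27311581] [-180.  -40.  -84.] : [-2.39  0.08 -2.39] [ 0.003  0.261 -0.012]
to [ 0.58658695 -0.05461316  0.27574369] [-180.  -45.  -84.] : [-3.24  0.09 -3.08] [ 0.004  0.348 -0.012]
```

Weight still on the tray; continue slowly.

>>> step_arm([
  [-1,-0.1,0,-0.1,0,0.015,0],
  [-1,-0.2,0,-0.2,0,0.03,0],
  [-1,-0.4,0,-0.4,0,0.05,0],
  [-1,-0.5,0,-0.5,0,0.06,0],
  [-1,-0.6,0,-0.6,0,0.075,0],
  [-1,-0.8,0,-0.8,0,0.09,0],
  [-1,-1,0,-1,0,0.104,0],
  [-1,-1,0,-1,0,0.104,0],
  [-1,-1,0,-1,0,0.104,0],
  [-1,-1,0,-1,0,0.104,0],
])

```text
time_s: 7.22
eef_pos: [0.5907, -0.0823, 0.2667]
ee_rot: [-179.7, -30.9, -84.7]
force: [-0.9, 0.5, -3.4]
finger_gap: 0.012
```

>>> step_arm([
  [-1,-0.2,0,-0.2,0,0.03,0],
  [-1,-0.4,0,-0.5,0,0.06,0],
  [-1,-0.6,0,-0.7,0,0.08,0],
  [-1,-1,0,-1,0,0.12,0],
  [-1,-1.4,0,-1.4,0,0.16,0],
  [-1,-1.8,0,-1.8,0,0.2,0],
  [-1,-2.2,0,-2.1,0,0.244,0],
  [-1,-2.2,0,-2.1,0,0.244,0],
  [-1,-2.2,0,-2.1,0,0.244,0],
  [-1,-2.2,0,-2.1,0,0.244,0],
])

```text
time_s: 8.05
eef_pos: [0.5879, -0.0533, 0.2734]
ee_rot: [-179.7, -44.9, -84.8]
force: [0.5, -1.3, -2.8]
finger_gap: 0.0116
```

```bash
python3 - <<'E'
from h import *
s=sensors.state(); print(s["time_s"],s["eef_pos"],s["ee_rot"],s["force"],s["qpos"].round(1))
im=imaging.snapshot("top"); b=imaging.snapshot("side")
cv2.imwrite("pics/g4.png",np.vstack([cv2.resize(im[140:250,180:380],(600,330)),cv2.resize(b[170:260,170:370],(600,270))]))
E
```

```text
8.05 [ 0.58794866 -0.05327223  0.27343355] [-179.66266271  -44.86738555  -84.79169637] [ 0.47726337 -1.28630324 -2.81964898] [ -18.2   24.    -7.8   98.7   45.4   80.8 -127.7]
```

View pics/g4.png

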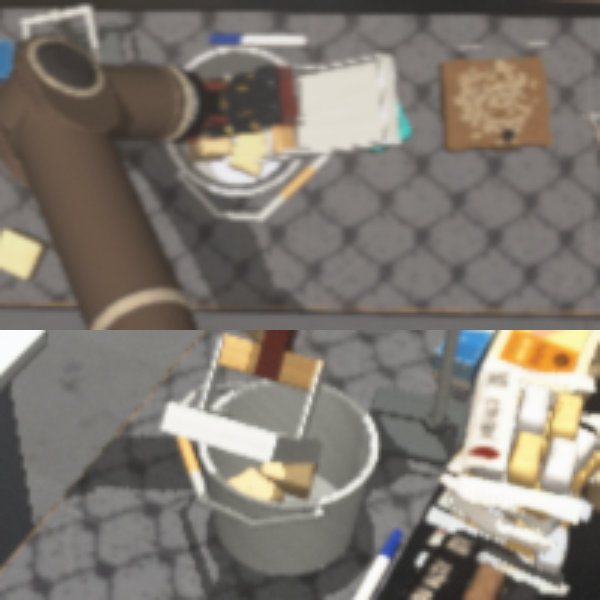

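```bash
python3 - <<'E'
from h import *
to([.591,-.10,.32],[180,-25,-84.5]);to([.58,-.17,.26],[180,0,-84.5]);to([.456,-.32,.2],[180,0,-84.5])
E
```

```text
to [0.591, -0.1, 0.32] [180, -25, -84.5] : [ 6.55  0.1  -0.01] [-0.003 -0.347 -0.004]
to [0.58, -0.17, 0.26] [180, 0, -84.5] : [7.18 1.88 9.08] [-0.004 -0.783 -0.004]
to [0.456, -0.32, 0.2] [180, 0, -84.5] : [12.75 15.66 23.  ] [-0.004 -0.783 -0.004]
```

>>> step_arm([
  [-1,3,0,0,0,-0.12,0],
  [-1,6.5,0.1,0,0,-0.25,0],
  [-1,7,1,4,0,-0.37,0],
  [-1,7.2,1.9,7,0,-0.5,0],
  [-1,7.2,1.9,9,0,-0.62,0],
  [-1,8,4,11,0,-0.74,0],
  [-1,9.2,7,14,0,-0.783,0],
  [-1,10.4,10,17,0,-0.783,0],
  [-1,11.6,13,20,0,-0.783,0],
  [-1,12.7,15.6,23,0,-0.783,0],
])

```text
time_s: 8.98
eef_pos: [0.458, -0.3166, 0.2019]
ee_rot: [-179.8, -0.1, -84.7]
force: [0.8, -0.1, -3.0]
finger_gap: 0.0121
```

>>> step_arm([
  [-1,0,0,0,0,0,0],
  [-1,0,0,0,0,0,0],
  [-1,0,0,0,0,0,0],
])

```text
time_s: 9.23
eef_pos: [0.4605, -0.3143, 0.2022]
ee_rot: [-179.7, -0.1, -84.6]
force: [0.7, 1.2, -3.8]
finger_gap: 0.012
```

```bash
python3 - <<'E'
from h import *
s=sensors.state(); print(s["eef_pos"],s["ee_rot"],s["force"])
to([.456,-.32,.0700],[180,0,-84.5])
E
```

```text
[ 0.46046182 -0.31426275  0.20215556] [-1.79748586e+02 -7.89787760e-02 -8.46052977e+01] [ 0.74429949  1.15160924 -3.770212  ]
to [0.456, -0.32, 0.07] [180, 0, -84.5] : [ 0.51  0.56 13.21] [-0.004 -0.001 -0.002]
```

>>> step_arm([
  [-1,0.4,0.4,4,0,0,0],
  [-1,0.4,0.4,7.5,0,0,0],
  [-1,0.4,0.4,10.5,0,0,0],
  [-1,0.4,0.4,12,0,0,0],
  [-1,0.4,0.4,12.7,0,0,0],
  [-1,0.4,0.4,13,0,0,0],
  [-1,0.4,0.4,13.2,0,0,0],
  [-1,0.4,0.4,13.2,0,0,0],
])

```text
time_s: 9.9
eef_pos: [0.4588, -0.3181, 0.0706]
ee_rot: [-179.7, -0.1, -84.5]
force: [-0.1, 1.1, -3.0]
finger_gap: 0.0118
```

>>> step_arm([
  [-0.4,0,0,0,0,0,0],
  [-0.4,0,0,0,0,0,0],
  [-0.4,0,0,0,0,0,0],
  [-0.4,0,0,0,0,0,0],
  [-0.4,0,0,-4,0,0,0],
  [-0.4,0,0,-8,0,0,0],
  [-0.4,0,0,-12,0,0,0],
  [-0.4,0,0,-16,0,0,0],
  [-0.4,0,0,-19,0,0,0],
  [-0.4,0,0,-19,0,0,0],
])

```text
time_s: 10.73
eef_pos: [0.4596, -0.3196, 0.2671]
ee_rot: [-179.3, -0.5, -84.5]
force: [0.5, 0.8, 0.3]
finger_gap: 0.0266
```

```bash
python3 - <<'E'
from h import *
s=sensors.state(); print(s["time_s"],s["eef_pos"],s["ee_rot"],s["force"],s["qpos"].round(1))
for n in("top","side"):
    im=imaging.snapshot(n); cv2.imwrite("pics/r_%s.png"%n,im)
    hsv=cv2.cvtColor(im,cv2.COLOR_BGR2HSV); m=cv2.inRange(hsv,(18,60,150),(32,200,255))
    q=proj(n,[.408,.303,.044])[0].astype(int); k=np.zeros_like(m); k[q[1]-18:q[1]+18,q[0]-18:q[0]+18]=255
    c,l,st,ce=cv2.connectedComponentsWithStats(m&k)
    for i in range(1,c):
        if st[i,4]>40:
            pts=np.argwhere(l==i)[:,::-1].astype(np.float32); bx=cv2.boxPoints(cv2.minAreaRect(pts))
            print(n,st[i],onz(n,ce[i],0.044)[0].round(3),onz(n,bx,.044).round(3))
E
```

```text
10.7333 [ 0.45957879 -0.31958968  0.26708436] [-179.25507279   -0.45188814  -84.53355909] [0.49543989 0.82245122 0.27949864] [ 33.3  14.8  -4.2  97.8   1.1  66.6 -55.7]
top [177 217  17  16 183] [0.407 0.304 0.044] [[0.392 0.341 0.044]
 [0.442 0.323 0.044]
 [0.421 0.268 0.044]
 [0.372 0.287 0.044]]
side [254 141  21   5  42] [0.383 0.416 0.044] [[0.339 0.41  0.044]
 [0.413 0.451 0.044]
 [0.425 0.426 0.044]
 [0.352 0.385 0.044]]
side [249 155  18  12  94] [0.409 0.301 0.044] [[0.375 0.289 0.044]
 [0.405 0.359 0.044]
 [0.448 0.314 0.044]
 [0.418 0.247 0.044]]
```

```bash
python3 - <<'E'
from h import *
to([.408,.302,.16],[180,0,-20])
E
```

```text
to [0.408, 0.302, 0.16] [180, 0, -20] : [-62.24  -0.94   9.93] [-0.004 -0.006 -1.126]
```

>>> step_arm([
  [1,-4,0,0,0,0,-0.1],
  [1,-8,0,0,0,0,-0.2],
  [1,-12,0,0,0,0,-0.3],
  [1,-16,0,0,0,0,-0.4],
  [1,-20,0,0,0,0,-0.5],
  [1,-24,0,0,0,0,-0.6],
  [1,-28,0,0,0,0,-0.7],
  [1,-32,0,0,0,0,-0.8],
  [1,-36,0,0,0,0,-0.9],
  [1,-40,0,0,0,0,-1.0],
])

```text
time_s: 11.67
eef_pos: [0.4171, 0.0818, 0.2579]
ee_rot: [180.0, -0.1, -26.9]
force: [1.4, -0.5, 0.4]
finger_gap: 0.0871
```

>>> step_arm([
  [1,0,0,0,0,0,0],
  [1,0,0,0,0,0,0],
])

```text
time_s: 11.83
eef_pos: [0.4175, 0.0819, 0.258]
ee_rot: [-180.0, -0.1, -27.0]
force: [0.7, 0.6, -0.4]
finger_gap: 0.0877
```

```bash
python3 - <<'E'
from h import *
to([.408,.302,.16],[180,0,-20]); print(sensors.state()["qpos"].round())
E
```

```text
to [0.408, 0.302, 0.16] [180, 0, -20] : [-10.84 -19.18   9.78] [-0.    -0.002 -0.121]
[ 10.   4. -29. 113.   2.  64. -46.]
```

>>> step_arm([
  [1,-2,-3.5,1,0,0,-0.06],
  [1,-4,-7,3,0,0,-0.121],
  [1,-6,-10.5,5,0,0,-0.121],
  [1,-8,-14,7,0,0,-0.121],
  [1,-10,-17.5,9,0,0,-0.121],
  [1,-10.8,-19.2,9.8,0,0,-0.121],
  [1,-10.8,-19.2,9.8,0,0,-0.121],
  [1,-10.8,-19.2,9.8,0,0,-0.121],
  [1,-10.8,-19.2,9.8,0,0,-0.121],
])

```text
time_s: 12.58
eef_pos: [0.4112, 0.2983, 0.1602]
ee_rot: [179.9, -0.2, -20.4]
force: [-0.0, 0.9, 1.1]
finger_gap: 0.0876
```

```bash
python3 - <<'E'
from h import *
to([.408,.302,.012],[180,0,-20]); print(sensors.state()["qpos"].round())
for n in("side",):
    im=imaging.snapshot(n)
    cv2.imwrite("pics/o1.png",cv2.resize(im[90:210,190:350],(640,480)))
    hsv=cv2.cvtColor(im,cv2.COLOR_BGR2HSV); m=cv2.inRange(hsv,(15,50,110),(32,200,255))
    q=proj(n,[.408,.303,.044])[0].astype(int); k=np.zeros_like(m); k[q[1]-14:q[1]+14,q[0]-14:q[0]+14]=255
    print(q,cv2.boundingRect(m&k))
E
```

```text
to [0.408, 0.302, 0.012] [180, 0, -20] : [-0.47 -0.26 14.81] [ 0.002 -0.003 -0.007]
[-12.  20. -36. 110.  14.  55. -75.]
[257 159] (249, 145, 22, 28)
```

View pics/o1.png

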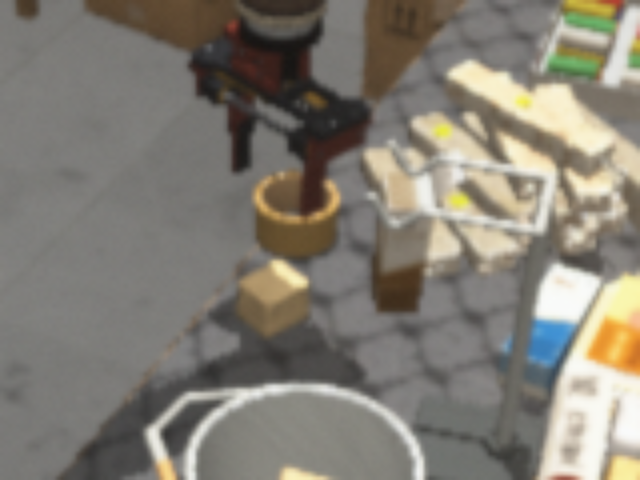

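>>> step_arm([
  [1,-0.3,-0.2,3.5,0,0,0],
  [1,-0.3,-0.2,7,0,0,0],
  [1,-0.3,-0.2,10.5,0,0,0],
  [1,-0.3,-0.2,13,0,0,0],
  [1,-0.3,-0.2,14.6,0,0,0],
  [1,-0.3,-0.2,14.8,0,0,0],
  [1,-0.3,-0.2,14.8,0,0,0],
])

```text
time_s: 13.22
eef_pos: [0.4098, 0.3014, 0.013]
ee_rot: [180.0, -0.2, -20.4]
force: [-0.5, 1.0, 0.1]
finger_gap: 0.0879
```

>>> step_arm([
  [-0.2,0,0,0,0,0,0],
  [-0.2,0,0,0,0,0,0],
  [-0.2,0,0,0,0,0,0],
  [-0.2,0,0,0,0,0,0],
  [-0.2,0,0,0,0,0,0],
  [-0.2,0,0,0,0,0,0],
  [-0.2,0,0,-3,0,0,0],
  [-0.2,0,0,-6,0,0,0],
  [-0.2,0,0,-6,0,0,0],
], squeeze=15)

```text
time_s: 13.97
eef_pos: [0.4108, 0.3054, 0.0773]
ee_rot: [-179.7, -0.4, -20.3]
force: [1.0, 0.8, -1.0]
finger_gap: 0.0526
```

```bash
python3 - <<'E'
from h import *
s=sensors.state(); print(s["eef_pos"],s["ee_rot"],s["force"],s["finger_gap"])
to([.41,.30,.26],[180,0,-20]);to([.578,-.005,.26],[180,0,-60]); 
print(onz("side",[(289,166),(284,140)],0), onz("top",[(162,195),(170,205)],0))
E
```

```text
[0.41076079 0.30535012 0.07732866] [-179.65619044   -0.405616    -20.25883129] [ 0.9695231   0.81428186 -0.97269801] 0.052607447526758826
to [0.41, 0.3, 0.26] [180, 0, -20] : [  0.24   0.42 -18.27] [-0.006 -0.007 -0.004]
to [0.578, -0.005, 0.26] [180, 0, -60] : [ 26.56  23.22 -18.22] [-0.008 -0.005  0.694]
[[0.51828398 0.37997123 0.        ]
 [0.42605135 0.53436017 0.        ]] [[0.527345   0.41056776 0.        ]
 [0.48612724 0.37568282 0.        ]]
```

>>> step_arm([
  [-0.2,0,0,-4,0,0,0],
  [-0.2,0,0,-8,0,0,0],
  [-0.2,0,0,-12,0,0,0],
  [-0.2,0,0,-16,0,0,0],
  [-0.2,1.5,3,-18,0,0,0.1],
  [-0.2,3,6.5,-18,0,0,0.2],
  [-0.2,4.5,10,-18,0,0,0.3],
  [-0.2,6,13.5,-18,0,0,0.4],
  [-0.2,7.5,17,-18,0,0,0.5],
  [-0.2,9,20.5,-18,0,0,0.6],
])

```text
time_s: 14.8
eef_pos: [0.4211, 0.0779, 0.253]
ee_rot: [-179.8, -0.2, -54.9]
force: [1.3, -0.2, -1.5]
finger_gap: 0.0526
```

```bash
python3 - <<'E'
from h import *
s=sensors.state(); print(s["eef_pos"],s["ee_rot"],s["force"],s["finger_gap"],s["qpos"].round())
to([.61,0,.26],[180,0,-85]);to([.61,0,.14],[180,0,-85]); 
E
```

```text
[0.42114246 0.07789328 0.25302034] [-179.84064111   -0.18360773  -54.93965473] [ 1.30254818 -0.2348919  -1.46721699] 0.05256840195555803 [  8.   4. -26. 113.   2.  63. -74.]
to [0.61, 0, 0.26] [180, 0, -85] : [ 17.23 -10.99  -0.61] [-0.004 -0.002  0.525]
to [0.61, 0, 0.14] [180, 0, -85] : [ 17.19 -10.95  11.39] [-0.004 -0.002  0.525]
```

>>> step_arm([
  [-0.2,3.4,-2.2,0,0,0,0.1],
  [-0.2,6.8,-4.4,0,0,0,0.2],
  [-0.2,10.2,-6.6,0,0,0,0.3],
  [-0.2,13.6,-8.8,0,0,0,0.4],
  [-0.2,17,-11,0,0,0,0.525],
  [-0.2,17,-11,0,0,0,0.525],
  [-0.2,17,-11,0,0,0,0.525],
])

```text
time_s: 15.38
eef_pos: [0.6105, 0.0036, 0.2518]
ee_rot: [-179.9, -0.0, -84.9]
force: [-0.5, 0.8, -1.5]
finger_gap: 0.0529
```

```bash
python3 - <<'E'
from h import *
s=sensors.state(); print(s["eef_pos"],s["ee_rot"],s["force"],s["finger_gap"])
im=imaging.snapshot("top"); b=imaging.snapshot("side")
cv2.imwrite("pics/p1.png",np.vstack([cv2.resize(im[140:250,180:380],(600,330)),cv2.resize(b[160:260,170:370],(600,270))]))
E
```

```text
[0.61049397 0.00364125 0.25175541] [-1.79946702e+02 -4.79161035e-02 -8.48560392e+01] [-0.53537056  0.79628309 -1.53224529] 0.05287404478974237
```

View pics/p1.png

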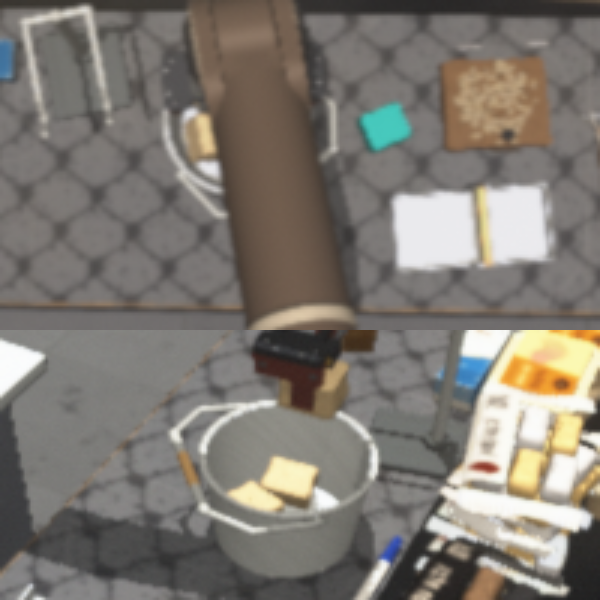

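>>> step_arm([
  [-0.2,0,0,3,0,0,0],
  [-0.2,0,0,6,0,0,0],
  [-0.2,0,0,9,0,0,0],
  [-0.2,0,0,11,0,0,0],
  [-0.2,0,0,12.5,0,0,0],
  [-0.2,0,0,12.5,0,0,0],
  [-0.2,0,0,12.5,0,0,0],
])

```text
time_s: 16.07
eef_pos: [0.6092, 0.0054, 0.1293]
ee_rot: [-179.8, -0.0, -84.6]
force: [0.7, -0.4, -1.2]
finger_gap: 0.0527
```

>>> step_arm([
  [0.5,0,0,0,0,0,0],
  [0.5,0,0,0,0,0,0],
  [0.5,0,0,0,0,0,0],
  [0.5,0,0,-4,0,0,0],
  [0.5,0,0,-8,0,0,0],
  [0.5,0,0,-12,0,0,0],
  [0.5,8,5,-16,0,0,0],
  [0.5,10,10,-16,0,0,0],
  [0.5,14,12,-16,0,0,0],
  [0.5,18,14,-16,0,0,0],
])

```text
time_s: 16.9
eef_pos: [0.519, -0.1289, 0.2855]
ee_rot: [-179.6, -0.1, -84.6]
force: [1.2, -0.2, 0.1]
finger_gap: 0.0657
```

```bash
cat > pail.py <<'E'
from m import *
from scipy.optimize import least_squares
def rim(n,im,c0,z=.137,ro=.094):
    "bright rim edge points along radial lines from projected centre; fit centre xy"
    g=cv2.cvtColor(im,cv2.COLOR_BGR2GRAY).astype(float); out=[]
    th=np.radians(np.arange(0,360,6))
    for t in th:
        rs=np.arange(.075,.112,.001)
        P=np.c_[c0[0]+rs*np.cos(t),c0[1]+rs*np.sin(t),np.full(len(rs),z)]; q=proj(n,P)
        v=cv2.remap(g.astype(np.float32),q[:,0].astype(np.float32).reshape(-1,1),q[:,1].astype(np.float32).reshape(-1,1),cv2.INTER_LINEAR).ravel()
        i=v.argmax()
        if v[i]>170 and 0<i<len(rs)-1: out.append(P[i,:2])
    out=np.array(out)
    f=lambda p:np.hypot(*(out-p[:2]).T)-p[2]
    s=least_squares(f,[*c0,.09],loss='soft_l1',f_scale=.003); return s.x.round(4),len(out),np.median(abs(f(s.x))).round(4)
E
python3 - <<'E'
from pail import *
a=cv2.imread("pics/t0.png");b=cv2.imread("pics/s0.png")
for n,im in(("top",a),("side",b)):
    c=np.array([.585,0.0])
    for _ in range(3): r=rim(n,im,c); c=r[0][:2]; print(n,r)
s=sensors.state(); print(s["eef_pos"],s["time_s"])
E
```

```text
top (array([0.5761, 0.006 , 0.1005]), 32, np.float64(0.0029))
top (array([0.5836, 0.0068, 0.0938]), 54, np.float64(0.0007))
top (array([0.586 , 0.0074, 0.093 ]), 37, np.float64(0.0007))
side (array([0.588 , 0.0065, 0.092 ]), 53, np.float64(0.0008))
side (array([0.5873, 0.0078, 0.0914]), 57, np.float64(0.0016))
side (array([0.5873, 0.008 , 0.0912]), 58, np.float64(0.0019))
[ 0.51896563 -0.12888228  0.28551882] 16.9
```

```bash
python3 - <<'E'
from pail import *
p,e=tri((279.4,200.6),(232.2,210.7)); print(p,e)
im=imaging.snapshot("top"); b=imaging.snapshot("side")
hs=cv2.cvtColor(b,cv2.COLOR_BGR2HSV); m=cv2.inRange(hs,(5,90,100),(22,255,255)); m[:195]=0;m[225:]=0;m[:,:220]=0;m[:,245:]=0
q=np.argwhere(m)[:,::-1].mean(0) if m.any() else None; print("sleeve side px",q,m.sum()/255)
hs=cv2.cvtColor(im,cv2.COLOR_BGR2HSV); m=cv2.inRange(hs,(5,90,100),(22,255,255)); m[:190]=0;m[212:]=0;m[:,:265]=0;m[:,292:]=0
q2=np.argwhere(m)[:,::-1].mean(0) if m.any() else None; print("sleeve top px",q2,m.sum()/255)
if q is not None and q2 is not None:
    p,e=tri(q2,q); print(p,e)
v=np.array([.586,.0075])-p[:2]; print(np.hypot(*v),np.degrees(np.arctan2(v[1],v[0])))
print(rim("top",im,[.586,.0075]),rim("side",b,[.586,.0075]))
cv2.imwrite("pics/p2.png",np.vstack([cv2.resize(im[140:240,210:330],(600,300)),cv2.resize(b[160:260,200:320],(600,300))]))
E
```

```text
[ 0.506  -0.0707  0.1446] 0.0043
sleeve side px [232.29545455 210.84090909] 44.0
sleeve top px None 0.0
0.11187153346584641 44.34811660557128
(array([0.5872, 0.0087, 0.0923]), 40, np.float64(0.0015)) (array([0.5882, 0.0075, 0.0922]), 59, np.float64(0.0009))
```

View pics/p2.png

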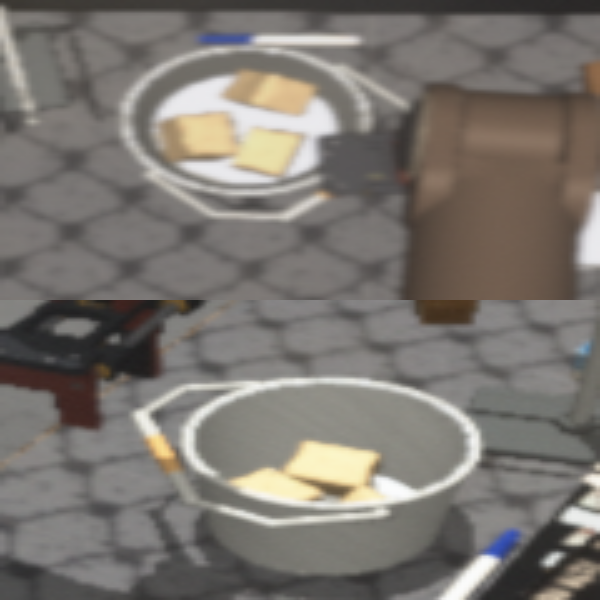

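```bash
cat > bail.py <<'E'
from h import *
C=np.array([.587,.008]); YAW=45; PH=45
u=np.array([np.cos(np.radians(YAW)),np.sin(np.radians(YAW))])
A=R.from_euler('z',YAW,degrees=True)*R.from_euler('y',-PH,degrees=True)*R.from_euler('x',180,degrees=True)
rpy=A.as_euler('xyz',degrees=True)
f=np.radians(PH); n=np.array([np.cos(f),np.sin(f)]); tz=np.array([np.sin(f),-np.cos(f)])
def P(al,gap=0,s=.012):
    a=np.radians(al); B=np.array([-.112*np.cos(a),.125+.112*np.sin(a)])
    q=B-(.0195+gap)*n+s*tz; return np.r_[C+q[0]*u,q[1]]
E
python3 - <<'E'
from bail import *
print(A.as_matrix().round(2),rpy)
to(P(0,.03,-.10),[180,0,45]); to(P(0,.03,-.10),rpy)
print(P(0,.03,-.1),P(0,.015),P(0),P(90)); print(sensors.state()["qpos"].round())
E
```

```text
[[ 0.5   0.71  0.5 ]
 [ 0.5  -0.71  0.5 ]
 [ 0.71  0.   -0.71]] [180. -45.  45.]
to [ 0.43305404 -0.14594596  0.16070889] [180, 0, 45] : [ 0.26  8.53 12.42] [ 0.003 -0.009 -2.274]
to [ 0.43305404 -0.14594596  0.16070889] [180. -45.  45.] : [ 0.26  8.53 12.42] [ 0.886  0.401 -2.13 ]
[ 0.43305404 -0.14594596  0.16070889] [ 0.49655404 -0.08244596  0.09211953] [ 0.50405404 -0.07494596  0.10272614] [0.58325    0.00425    0.21472614]
[ 21.  12. -14.  99.   4.  69. -79.]
```

>>> step_arm([
  [-1,0,4,1,0,0,-0.125],
  [-1,0,8,2,0,0,-0.25],
  [-1,0.2,8.5,2,0,0,-0.375],
  [-1,0.2,8.5,2,0,0,-0.5],
  [-1,0.2,8.5,2,0,0,-0.625],
  [-1,0.2,8.5,2,0,0,-0.75],
  [-1,0.2,8.5,2,0,0,-0.875],
  [-1,0.2,8.5,2,0,0,-1.0],
  [-1,0.2,8.5,2,0,0,-1.125],
  [-1,0.2,8.5,2,0,0,-1.25],
])

```text
time_s: 17.83
eef_pos: [0.436, -0.1379, 0.2637]
ee_rot: [-180.0, -0.3, -12.7]
force: [-0.4, 0.1, 0.6]
finger_gap: 0.0028
```

>>> step_arm([
  [-1,0,0,0,0,0,-0.125],
  [-1,0,0,0,0,0,-0.25],
  [-1,0,0,0,0,0,-0.375],
  [-1,0,0,0,0,0,-0.5],
  [-1,0,0,0,0,0,-0.625],
  [-1,0,0,0,0,0,-0.75],
  [-1,0,0,0,0,0,-0.875],
  [-1,0,0,0,0,0,-1.02],
  [-1,0,0,0,0,0,-1.02],
  [-1,0,0,0,0,0,-1.02],
])

```text
time_s: 18.67
eef_pos: [0.4358, -0.1381, 0.2635]
ee_rot: [179.8, -0.2, 45.2]
force: [0.2, 0.8, -0.7]
finger_gap: -0.0
```

```bash
python3 - <<'E'
from bail import *
s=sensors.state();print(s["eef_pos"],s["ee_rot"],s["qpos"].round(),s["finger_gap"])
to(P(0,.03,-.10),rpy)
E
```

```text
[ 0.43582517 -0.13807471  0.26347576] [ 1.79757914e+02 -1.54912862e-01  4.52154545e+01] [ 33.   6. -24. 109.   3.  65.  54.] -5.065163937982391e-06
to [ 0.43305404 -0.14594596  0.16070889] [180. -45.  45.] : [-0.78  0.31 10.28] [0.003 0.783 0.005]
```

>>> step_arm([
  [-1,-0.7,0.3,0,0,0.11,0],
  [-1,-0.7,0.3,0,0,0.22,0],
  [-1,-0.7,0.3,0,0,0.33,0],
  [-1,-0.7,0.3,0,0,0.44,0],
  [-1,-0.7,0.3,0,0,0.55,0],
  [-1,-0.7,0.3,0,0,0.66,0],
  [-1,-0.7,0.3,0,0,0.785,0],
  [-1,-0.7,0.3,0,0,0.785,0],
  [-1,-0.7,0.3,0,0,0.785,0],
])

```text
time_s: 19.42
eef_pos: [0.4319, -0.1462, 0.262]
ee_rot: [-179.8, -45.0, 44.8]
force: [-1.3, 0.9, 0.4]
finger_gap: 0.0006
```

```bash
python3 - <<'E'
from bail import *
s=sensors.state();print(s["eef_pos"],s["ee_rot"],s["qpos"].round())
to(P(0,.03,-.10),rpy);to(P(0,.015),rpy)
E
```

```text
[ 0.43194983 -0.14623957  0.26199124] [-179.78478767  -44.98919566   44.84954745] [ 58.   8. -13. 123. -51.  61. 120.]
to [ 0.43305404 -0.14594596  0.16070889] [180. -45.  45.] : [-7.09  0.08  7.23] [-0.002  0.    -0.002]
to [ 0.49655404 -0.08244596  0.09211953] [180. -45.  45.] : [-5.59  0.1  18.43] [-0.002  0.    -0.002]
```

>>> step_arm([
  [-1,-2,0,2,0,0,0],
  [-1,-4,0,4,0,0,0],
  [-1,-6,0,6,0,0,0],
  [-1,-7.1,0,7.2,0,0,0],
  [-1,-7.1,0,7.2,0,0,0],
  [-1,-7.1,0,7.2,0,0,0],
])

```text
time_s: 19.92
eef_pos: [0.4343, -0.1439, 0.1624]
ee_rot: [179.9, -45.1, 45.5]
force: [-0.9, -0.3, -0.1]
finger_gap: 0.0004
```

```bash
python3 - <<'E'
from bail import *
s=sensors.state();print(s["eef_pos"],s["ee_rot"],s["qpos"].round())
to(P(0,.015),rpy)
E
```

```text
[ 0.43433522 -0.1439281   0.16244647] [179.89998847 -45.06541321  45.47941646] [ 59.  18. -16. 128. -57.  50. 133.]
to [ 0.49655404 -0.08244596  0.09211953] [180. -45.  45.] : [ 1.2   0.11 11.16] [-0.004 -0.001  0.006]
```

>>> step_arm([
  [-1,0.3,0,2.5,0,0,0],
  [-1,0.6,0,5,0,0,0],
  [-1,0.9,0,7.5,0,0,0],
  [-1,1.2,0.1,10,0,0,0],
  [-1,1.2,0.1,11.1,0,0,0],
  [-1,1.2,0.1,11.1,0,0,0],
  [-1,1.2,0.1,11.1,0,0,0],
])

```text
time_s: 20.5
eef_pos: [0.4965, -0.0839, 0.0931]
ee_rot: [179.7, -45.1, 45.6]
force: [-0.2, -0.4, -0.7]
finger_gap: 0.0007
```

```bash
python3 - <<'E'
from bail import *
s=sensors.state();print(s["eef_pos"],s["ee_rot"],s["qpos"].round(),s["force"])
for a in (0,10,20,30,40,50,60,70,80,88): to(P(a),rpy)
b=snap("side","b1.png",(180,160,340,280),4)
E
```

```text
[ 0.49653625 -0.08394271  0.09310994] [179.68960219 -45.12943527  45.56060712] [ 68.  33. -43. 129. -58.  26. 131.] [-0.23691978 -0.39337093 -0.65470061]
to [ 0.50405404 -0.07494596  0.10272614] [180. -45.  45.] : [ 1.51 -0.09  0.15] [-0.002 -0.002  0.007]
to [ 0.50525721 -0.07374279  0.12217473] [180. -45.  45.] : [ 3.   -0.09 -1.1 ] [-0.002 -0.002  0.007]
to [ 0.50883014 -0.07016986  0.14103239] [180. -45.  45.] : [ 4.7  -0.08 -2.07] [-0.002 -0.002  0.007]
to [ 0.51466429 -0.06433571  0.15872614] [180. -45.  45.] : [ 6.53 -0.06 -2.74] [-0.002 -0.002  0.007]
to [ 0.52258238 -0.05641762  0.17471835] [180. -45.  45.] : [ 8.46 -0.05 -3.07] [-0.002 -0.002  0.007]
to [ 0.53234382 -0.04665618  0.18852311] [180. -45.  45.] : [10.41 -0.04 -3.07] [-0.002 -0.002  0.007]
to [ 0.54365202 -0.03534798  0.19972098] [180. -45.  45.] : [12.33 -0.02 -2.72] [-0.002 -0.002  0.007]
to [ 0.55616339 -0.02283661  0.20797171] [180. -45.  45.] : [ 1.416e+01 -1.000e-02 -2.050e+00] [-0.002 -0.002  0.007]
to [ 0.56949777 -0.00950223  0.2130246 ] [180. -45.  45.] : [15.85  0.   -1.07] [-0.002 -0.002  0.007]
to [0.5804861  0.0014861  0.21465791] [180. -45.  45.] : [ 1.706e+01  1.000e-02 -9.000e-02] [-0.002 -0.002  0.007]
```

View pics/b1.png

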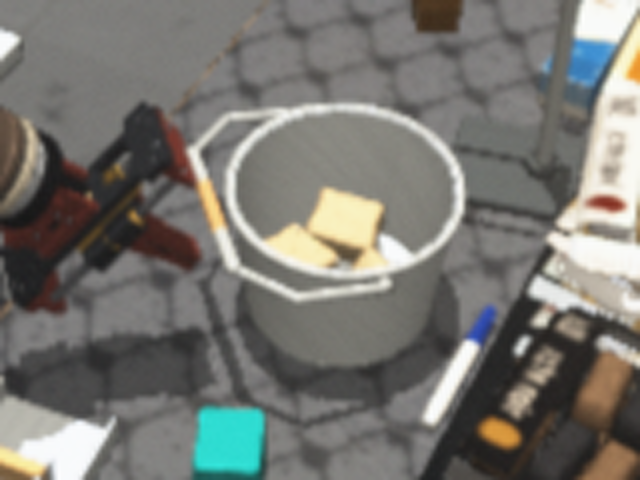

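>>> step_arm([
  [-1,0.8,0,0.1,0,0,0],
  [-1,1.5,-0.1,0.1,0,0,0],
  [-1,2.2,-0.1,-0.5,0,0,0],
  [-1,3,-0.1,-1.1,0,0,0],
  [-1,3.8,-0.1,-1.6,0,0,0],
  [-1,4.7,-0.1,-2.1,0,0,0],
  [-1,5.6,-0.1,-2.4,0,0,0],
  [-1,6.5,-0.1,-2.7,0,0,0],
  [-1,7.5,-0.1,-2.9,0,0,0],
  [-1,8.5,0,-3.1,0,0,0],
])

```text
time_s: 21.38
eef_pos: [0.5224, -0.056, 0.175]
ee_rot: [179.7, -45.1, 45.5]
force: [-2.0, 0.4, -0.7]
finger_gap: 0.0004
```

```bash
python3 - <<'E'
from pail import *
from bail import to,P,rpy
s=sensors.state();print(s["eef_pos"],s["ee_rot"],s["qpos"].round(),s["force"])
for a in (40,50,60,70,80,88): to(P(a),rpy)
b=snap("side","b2.png",(180,140,340,260),4)
print(rim("side",b,[.587,.008]))
E
```

```text
[ 0.52235284 -0.05601366  0.17501093] [179.72075232 -45.0865902   45.54037643] [ 64.  22. -42. 126. -56.  34. 117.] [-1.9732637   0.42512559 -0.74918107]
to [ 0.52258238 -0.05641762  0.17471835] [180. -45.  45.] : [-0.03  0.04  0.01] [-0.002 -0.002  0.007]
to [ 0.53234382 -0.04665618  0.18852311] [180. -45.  45.] : [1.92 0.06 0.01] [-0.002 -0.002  0.007]
to [ 0.54365202 -0.03534798  0.19972098] [180. -45.  45.] : [3.84 0.07 0.36] [-0.002 -0.002  0.007]
to [ 0.55616339 -0.02283661  0.20797171] [180. -45.  45.] : [5.68 0.08 1.03] [-0.002 -0.002  0.007]
to [ 0.56949777 -0.00950223  0.2130246 ] [180. -45.  45.] : [7.37 0.1  2.01] [-0.002 -0.002  0.007]
to [0.5804861  0.0014861  0.21465791] [180. -45.  45.] : [8.58 0.11 2.99] [-0.002 -0.002  0.007]
(array([0.5892, 0.0084, 0.0913]), 52, np.float64(0.0015))
```

View pics/b2.png

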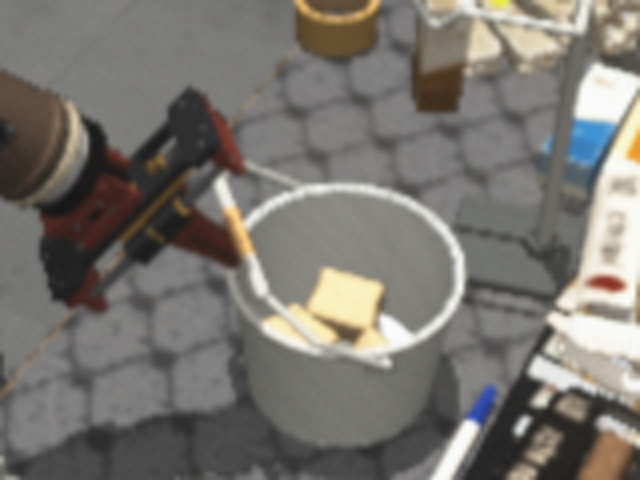

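>>> step_arm([
  [-1,1,0,0,0,0,0],
  [-1,1.9,0.1,0,0,0,0],
  [-1,2.9,0.1,0.2,0,0,0],
  [-1,3.8,0.1,0.4,0,0,0],
  [-1,4.8,0.1,0.7,0,0,0],
  [-1,5.7,0.1,1.0,0,0,0],
  [-1,6.5,0.1,1.5,0,0,0],
  [-1,7.4,0.1,2.0,0,0,0],
  [-1,8.0,0.1,2.5,0,0,0],
  [-1,8.5,0.1,2.9,0,0,0],
])

```text
time_s: 22.27
eef_pos: [0.5801, 0.0011, 0.2139]
ee_rot: [179.7, -45.1, 45.5]
force: [-0.1, -0.9, -0.6]
finger_gap: 0.0002
```

>>> step_arm([
  [-1,0.1,0,0.1,0,0,0],
  [-1,0.1,0,0.1,0,0,0],
])

```text
time_s: 22.43
eef_pos: [0.5806, 0.0018, 0.2137]
ee_rot: [179.8, -45.1, 45.5]
force: [0.7, -0.2, 0.0]
finger_gap: 0.0004
```

```bash
cat > sl.py <<'E'
from pail import *
def sleeve():
    "orange sleeve near the pail axis, both views"
    r=[]
    for n in("top","side"):
        im=imaging.snapshot(n); cv2.imwrite("pics/last_%s.png"%n,im)
        q=proj(n,[[.587,.008,.237]])[0].astype(int); w=22
        hs=cv2.cvtColor(im,cv2.COLOR_BGR2HSV); m=cv2.inRange(hs,(5,90,90),(24,255,255))
        k=np.zeros_like(m); k[q[1]-w:q[1]+w,q[0]-w:q[0]+w]=255; m&=k
        c,l,st,ce=cv2.connectedComponentsWithStats(m)
        print(n,q,[(st[i].tolist(),ce[i].round(1).tolist()) for i in range(1,c) if st[i,4]>8])
E
python3 - <<'E'
from sl import *
s=sensors.state();print(s["eef_pos"],s["ee_rot"],s["qpos"].round(),s["force"])
sleeve()
b=cv2.imread("pics/last_side.png"); print(rim("side",b,[.587,.008]))
E
```

```text
[0.58055071 0.001778   0.21368045] [179.77930886 -45.11748901  45.54460959] [ 54.  20. -43. 121. -54.  32. 105.] [ 0.71137858 -0.22206312  0.03461001]
top [259 176] [([256, 165, 6, 8, 26], [259.3, 168.8]), ([262, 167, 9, 10, 33], [265.3, 172.5]), ([273, 182, 4, 5, 13], [274.6, 184.2])]
side [266 182] [([244, 164, 4, 3, 9], [245.3, 165.2]), ([260, 177, 8, 12, 48], [264.0, 182.4])]
(array([0.5885, 0.0078, 0.0921]), 49, np.float64(0.0012))
```

>>> step_arm([
  [-1,-1,0,0,0,0,0],
  [-1,-2.5,0,-2,0,0,0],
  [-1,-4,0,-5,0,0,0],
  [-1,-4,0,-8,0,0,0],
  [-1,-4,0,-12,0,0,0],
  [-1,-4,0,-16,0,0,0],
  [0,-4,0,-16,0,-0.12,0],
  [0,-4,0,-16,0,-0.24,0],
  [0,-4,0,-16,0,-0.36,0],
  [0,-4,0,-16,0,-0.48,0],
])

```text
time_s: 23.37
eef_pos: [0.4807, -0.1017, 0.2996]
ee_rot: [179.5, -17.5, 45.2]
force: [-0.5, -0.6, -0.9]
finger_gap: 0.024
```

```bash
python3 - <<'E'
from sl import *
s=sensors.state();print(s["eef_pos"],s["ee_rot"],s["qpos"].round(),s["force"])
sleeve()
to([.586,.007,.32],[180,0,45])
E
```

```text
[ 0.48068676 -0.10169386  0.29964883] [179.54497413 -17.50055176  45.16652512] [ 57.   5. -41. 109. -14.  59.  67.] [-0.46227007 -0.63271163 -0.87420155]
top [259 176] [([257, 165, 5, 8, 16], [259.2, 168.8]), ([255, 173, 13, 11, 42], [260.9, 178.0])]
side [266 182] [([260, 177, 8, 12, 45], [264.0, 182.1])]
to [0.586, 0.007, 0.32] [180, 0, 45] : [14.57  0.13  2.57] [ 0.005 -0.309  0.012]
```

>>> step_arm([
  [0,0,0,-4,0,-0.1,0],
  [0,3,0,-6,0,-0.2,0],
  [0,7,0.1,-4,0,-0.309,0],
  [0,10.5,0.1,-1,0,-0.309,0.01],
  [0,13.8,0.1,2.3,0,-0.309,0.01],
  [0,13.8,0.1,2.3,0,-0.309,0.01],
  [0,13.8,0.1,2.3,0,-0.309,0.01],
  [0,13.8,0.1,2.3,0,-0.309,0.01],
])

```text
time_s: 24.13
eef_pos: [0.5772, -0.0013, 0.3163]
ee_rot: [-179.7, -0.1, 45.0]
force: [-0.1, -0.5, 0.7]
finger_gap: 0.044
```

```bash
python3 - <<'E'
from sl import *
s=sensors.state();print(s["eef_pos"],s["ee_rot"],s["qpos"].round(),s["force"],s["finger_gap"])
print(tri((260.9,178.0),(264.0,182.1)))
to([.582,.003,.219],[180,0,45])
E
```

```text
[ 0.57723814 -0.00132312  0.31634386] [-1.79659347e+02 -6.83927420e-02  4.49668172e+01] [ 30.  21. -46.  88.  15.  77.  27.] [-0.1303333  -0.46542338  0.66800071] 0.04395042445432536
(array([0.5799, 0.0014, 0.2412]), np.float64(0.0009))
to [0.582, 0.003, 0.219] [180, 0, 45] : [0.63 0.09 9.73] [-0.006 -0.001 -0.001]
```

>>> step_arm([
  [0,0.4,0,3,0,0,0],
  [0,0.4,0,6,0,0,0],
  [0,0.4,0,8.5,0,0,0],
  [0,0.4,0,9.7,0,0,0],
  [0,0.4,0,9.7,0,0,0],
  [-1,0.4,0,9.7,0,0,0],
  [-1,0.4,0,9.7,0,0,0],
  [-1,0.4,0,9.7,0,0,0],
  [-1,0.4,0,9.7,0,0,0],
  [-1,0.4,0,9.7,0,0,0],
], squeeze=50)

```text
time_s: 24.97
eef_pos: [0.5821, 0.0014, 0.2227]
ee_rot: [179.9, -0.2, 44.8]
force: [-0.6, -1.9, 0.5]
finger_gap: 0.0143
```

```bash
python3 - <<'E'
from sl import *
s=sensors.state();print(s["eef_pos"],s["ee_rot"],s["qpos"].round(),s["force"],s["finger_gap"])
b=imaging.snapshot("side"); print(rim("side",b,[.587,.008]))
im=np.vstack([cv2.imread("pics/last_top.png")])
E
```

```text
[0.58206115 0.00142621 0.22265991] [179.87524681  -0.18297011  44.78239153] [ 28.  25. -44.  96.  19.  67.  23.] [-0.59867817 -1.86267875  0.47364323] 0.014265333689007823
(array([0.588 , 0.0099, 0.0908]), 42, np.float64(0.0018))
```

```bash
python3 - <<'E'
from sl import *
a=cv2.imread("pics/t0.png"); g=cv2.cvtColor(a,cv2.COLOR_BGR2GRAY).astype(float)
hs=cv2.cvtColor(a,cv2.COLOR_BGR2HSV)
# prong rows: bright columns near the two lines
L=[];Rr=[]
for y in range(150,188):
    row=g[y,180:235]; b=cv2.GaussianBlur(row.reshape(1,-1),(1,1),0).ravel()
    for lst,c0 in((L,np.interp(y,[147,185],[187.5,194.7])),(Rr,np.interp(y,[143,180],[209.9,215.9]))):
        xs=np.arange(int(c0)-5,int(c0)+6); v=g[y,xs]-np.median(g[y,xs]); v=np.clip(v,0,None)
        if v.max()>30: lst.append(((v*xs).sum()/v.sum(),y,v.max()))
for nm,l in(("L",L),("R",Rr)):
    l=np.array(l); P=onz("top",l[:,:2],.288); f=np.polyfit(P[:,0],P[:,1],1,w=l[:,2]); print(nm,"rows",l[0,1],l[-1,1],"slope deg",np.degrees(np.arctan(f[0])),"y at x=.575:",np.polyval(f,.575),"x of end (z.302)",onz("top",[l[-1,:2]],.302)[0].round(4), [int(t) for t in l[-6:,2]])
for seat in([.575,.199],):
  for yaw in(12,):
    c,s=np.cos(np.radians(yaw)),np.sin(np.radians(yaw))
    for y in(.038,-.038):
        P=[[seat[0]+c*x-s*y,seat[1]+s*x+c*y,z] for x,z in((-.02,.300),(0,.276),(.115,.293))]
        print("side",proj("side",P).round(1).tolist(),"top",proj("top",P).round(1).tolist())
print("side dips meas (293.6,133.2) (289.6,146); tips (288,125.7) (282.4,139.1); back (328.3,133.2)(325.6,147.3)")
E
```

```text
L rows 150.0 185.0 slope deg 12.744338083064111 y at x=.575: 0.23887721708225257 x of end (z.302) [0.5449 0.2322 0.302 ] [41, 59, 69, 52, 45, 35]
R rows 150.0 180.0 slope deg 12.215952420433092 y at x=.575: 0.16103165441987882 x of end (z.302) [0.5635 0.1572 0.302 ] [35, 45, 56, 63, 48, 46]
side [[286.5, 125.0], [291.8, 132.0], [326.5, 133.7]] top [[194.6, 184.3], [194.5, 179.4], [188.0, 147.0]]
side [[281.6, 138.0], [287.1, 145.1], [323.2, 147.2]] top [[216.0, 180.1], [215.6, 175.3], [209.1, 142.9]]
side dips meas (293.6,133.2) (289.6,146); tips (288,125.7) (282.4,139.1); back (328.3,133.2)(325.6,147.3)
```

>>> step_arm([
  [-1,0,0,-0.5,0,0,0],
  [-1,0,0,-1,0,0,0],
  [-1,0,0,-1.5,0,0,0],
  [-1,0,0,-2,0,0,0],
  [-1,0,0,-2,0,0,0],
  [-1,0,0,-2,0,0,0],
])

```text
time_s: 25.52
eef_pos: [0.5817, 0.0013, 0.2419]
ee_rot: [179.9, -0.1, 44.8]
force: [-0.5, -0.3, -7.7]
finger_gap: 0.011
```

```bash
python3 - <<'E'
from sl import *
s=sensors.state();print(s["force"],s["finger_gap"])
b=imaging.snapshot("side"); 
for dz in(0,.01,.02,.03): print(dz,rim("side",b,[.587,.008],.137+dz))
to([.577,.001,.325],[180,0,45]); 
st=np.array([np.cos(np.radians(12.4)),np.sin(np.radians(12.4))])
for d in(.13,0): print(d,np.array([.578,.2])-d*st); to([*(np.array([.578,.2])-d*st),.325],[180,0,12.4])
E
```

```text
[-0.50994489 -0.25586793 -7.65446572] 0.011017598922209569
0 (array([0.5812, 0.023 , 0.0946]), 32, np.float64(0.0005))
0.01 (array([0.5847, 0.0157, 0.0924]), 37, np.float64(0.0011))
0.02 (array([0.5882, 0.0089, 0.0902]), 41, np.float64(0.0021))
0.03 (array([ 5.921e-01, -3.000e-04,  8.940e-02]), 45, np.float64(0.0018))
to [0.577, 0.001, 0.325] [180, 0, 45] : [-0.32 -0.3  -8.34] [ 0.001 -0.002 -0.004]
0.13 [0.4510326  0.17208441]
to [np.float64(0.45103260381655813), np.float64(0.1720844074682818), 0.325] [180, 0, 12.4] : [  2.78 -21.31  -8.36] [ 0.    -0.002  0.565]
0 [0.578 0.2  ]
to [np.float64(0.578), np.float64(0.2), 0.325] [180, 0, 12.4] : [ 13.76 -14.35  -8.33] [ 0.    -0.002  0.565]
```

>>> step_arm([
  [-1,0,0,-1,0,0,0],
  [-1,0,0,-2.5,0,0,0],
  [-1,0,0,-4.5,0,0,0],
  [-1,0,-0.5,-6.5,0,0,0.04],
  [-1,0.2,-1.5,-8,0,0,0.08],
  [-1,0.4,-3,-8.4,0,0,0.14],
  [-1,0.7,-5,-8.4,0,0,0.2],
  [-1,1,-7,-8.4,0,0,0.26],
  [-1,1.2,-9,-8.4,0,0,0.32],
  [-1,1.5,-11,-8.4,0,0,0.38],
])

```text
time_s: 26.4
eef_pos: [0.5135, 0.0907, 0.3261]
ee_rot: [180.0, -0.1, 22.9]
force: [-0.2, -0.7, -7.6]
finger_gap: 0.011
```

>>> step_arm([
  [-1,-0.3,-2,0,0,0,0.06],
  [-1,-1,-4,0,0,0,0.12],
  [-1,-1.5,-6,0,0,0,0.16],
  [-1,-2,-7.5,0,0,0,0.18],
  [-1,-2.3,-9,0,0,0,0.188],
  [-1,-2.5,-9.8,0,0,0,0.188],
  [-1,-2.5,-9.8,0,0,0,0.188],
  [-1,-2.5,-9.8,0,0,0,0.188],
  [-1,-2.5,-9.8,0,0,0,0.188],
])

```text
time_s: 27.15
eef_pos: [0.4539, 0.1691, 0.3255]
ee_rot: [180.0, -0.1, 12.2]
force: [-1.4, -1.3, -7.5]
finger_gap: 0.0109
```

```bash
python3 - <<'E'
from sl import *
s=sensors.state();print(s["eef_pos"],s["ee_rot"],s["qpos"].round(),s["force"],s["finger_gap"])
a=imaging.snapshot("top");b=imaging.snapshot("side")
cv2.imwrite("pics/h1.png",np.vstack([cv2.resize(a[130:230,160:300],(560,290)),cv2.resize(b[90:220,200:360],(560,310))]))
st=np.array([np.cos(np.radians(12.4)),np.sin(np.radians(12.4))])
for d in(.13,0): to([*(np.array([.578,.2])-d*st),.325],[180,0,12.4])
E
```

```text
[0.45385059 0.16913201 0.32550624] [ 1.79965401e+02 -1.25401661e-01  1.21778737e+01] [ 16.  10. -47.  99.   7.  74. -21.] [-1.4061047  -1.32234234 -7.53848402] 0.01091941974550594
to [np.float64(0.45103260381655813), np.float64(0.1720844074682818), 0.325] [180, 0, 12.4] : [-0.24 -0.36  0.04] [ 0.    -0.003 -0.005]
to [np.float64(0.578), np.float64(0.2), 0.325] [180, 0, 12.4] : [12.76 -0.42  0.07] [ 0.    -0.003 -0.005]
```

View pics/h1.png

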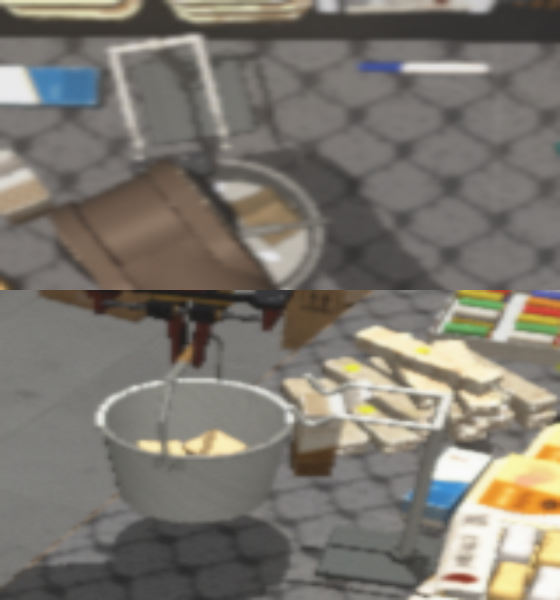

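>>> step_arm([
  [-1,0.7,-0.2,0,0,0,0],
  [-1,2,-0.4,0,0,0,0],
  [-1,3.5,-0.4,0,0,0,0],
  [-1,5.2,-0.4,0,0,0,0],
  [-1,7,-0.4,0,0,0,0],
  [-1,8.8,-0.4,0,0,0,0],
  [-1,10.4,-0.4,0,0,0,0],
  [-1,11.8,-0.4,0,0,0,0],
  [-1,12.6,-0.4,0,0,0,0],
  [-1,12.8,-0.4,0,0,0,0],
])

```text
time_s: 28.08
eef_pos: [0.5791, 0.2011, 0.3247]
ee_rot: [-179.9, -0.1, 12.2]
force: [0.3, -0.7, -7.2]
finger_gap: 0.0109
```

>>> step_arm([
  [-1,0,0,0,0,0,0],
  [-1,0,0,0,0,0,0],
  [-1,0,0,0.5,0,0,0],
  [-1,0,0,1,0,0,0],
  [-1,0,0,1.5,0,0,0],
  [-1,0,0,2,0,0,0],
])

```text
time_s: 28.58
eef_pos: [0.5772, 0.2011, 0.3053]
ee_rot: [180.0, -0.1, 12.2]
force: [-1.1, 0.4, -7.4]
finger_gap: 0.011
```

```bash
python3 - <<'E'
from sl import *
s=sensors.state();print(s["eef_pos"],s["ee_rot"],s["qpos"].round(),s["force"],s["finger_gap"])
to([.578,.2,.268],[180,0,12.4])
E
```

```text
[0.57724137 0.20106084 0.3052628 ] [ 1.79985116e+02 -1.29120993e-01  1.22260972e+01] [  7.  25. -44.  85.  18.  77. -26.] [-1.07036124  0.3781089  -7.37996094] 0.010974872646058162
to [0.578, 0.2, 0.268] [180, 0, 12.4] : [0.04 0.12 3.73] [ 0.    -0.002 -0.003]
```

>>> step_arm([
  [-1,0,0,0.5,0,0,0],
  [-1,0,0,1,0,0,0],
  [-1,0,0,1.5,0,0,0],
  [-1,0,0,2,0,0,0],
  [-1,0,0,2.4,0,0,0],
  [-1,0,0,2.7,0,0,0],
  [-1,0,0,2.7,0,0,0],
])

```text
time_s: 29.17
eef_pos: [0.5774, 0.2012, 0.278]
ee_rot: [-180.0, -0.1, 12.2]
force: [0.8, -0.5, -7.4]
finger_gap: 0.0108
```

>>> step_arm([
  [-1,0,0,0.2,0,0,0],
  [-1,0,0,0.4,0,0,0],
  [-1,0,0,0.6,0,0,0],
  [-1,0,0,0.6,0,0,0],
])

```text
time_s: 29.5
eef_pos: [0.5775, 0.2013, 0.2724]
ee_rot: [-180.0, -0.1, 12.2]
force: [0.0, 0.5, -7.5]
finger_gap: 0.0106
```

>>> step_arm([
  [-1,0,0,0.15,0,0,0],
  [-1,0,0,0.3,0,0,0],
  [-1,0,0,0.3,0,0,0],
])

```text
time_s: 29.75
eef_pos: [0.5778, 0.2015, 0.2706]
ee_rot: [-180.0, -0.2, 12.2]
force: [-1.7, -1.0, -2.1]
finger_gap: 0.0107
```

>>> step_arm([
  [-1,0,0,0.15,0,0,0],
  [-1,0,0,0.3,0,0,0],
  [-1,0,0,0.3,0,0,0],
])

```text
time_s: 30.0
eef_pos: [0.5779, 0.2016, 0.2702]
ee_rot: [180.0, -0.3, 12.2]
force: [-6.4, -4.7, 15.5]
finger_gap: 0.0109
```

>>> step_arm([
  [-1,0,0,-0.3,0,0,0],
  [-1,0,0,-0.3,0,0,0],
  [-0.6,0,0,-0.3,0,0,0],
  [-0.3,0,0,-0.3,0,0,0],
  [-0.2,0,0,-0.3,0,0,0],
  [-0.2,0,0,-0.3,0,0,0],
  [-0.2,0,0,-0.3,0,0,0],
  [-0.2,0,0,-0.3,0,0,0],
])

```text
time_s: 30.67
eef_pos: [0.5777, 0.2015, 0.2698]
ee_rot: [-180.0, -0.1, 12.2]
force: [0.2, 0.2, -0.7]
finger_gap: 0.035
```

```bash
python3 - <<'E'
from sl import *
s=sensors.state();print(s["eef_pos"],s["ee_rot"],s["force"],s["finger_gap"])
b=imaging.snapshot("side")
for c in ([.578,.2],): print(rim("side",b,c,.185))
E
```

```text
[0.57774352 0.20149123 0.26977087] [-1.79975617e+02 -1.43682494e-01  1.22338983e+01] [ 0.23294021  0.1981377  -0.73356398] 0.03503365122021091
(array([0.581 , 0.2053, 0.0909]), 36, np.float64(0.0013))
```

>>> step_arm([
  [-0.2,0,0,-1,0,0,0],
  [-0.2,0,0,-3,0,0,0],
  [-0.2,0,0,-6,0,0,0],
  [-0.2,0,0,-9,0,0,0],
  [-0.2,-3,1,-12,0,0,0],
  [-0.2,-6,4,-13,0,0,0],
  [-0.2,-9,7,-13,0,0,0],
  [-0.2,-12,10,-13,0,0,0],
  [-0.2,-15,14,-13,0,0,0],
  [-0.2,-15,18,-13,0,0,0],
])

```text
time_s: 31.55
eef_pos: [0.4654, 0.0035, 0.4014]
ee_rot: [179.9, -0.2, 12.4]
force: [1.5, 0.5, 0.5]
finger_gap: 0.0351
```

>>> step_arm([
  [-0.2,0,4,0,0,0,0],
  [-0.2,0,8,0,0,0,0],
  [-0.2,0,12,0,0,0,0],
  [-0.2,0,15,0,0,0,0],
  [-0.2,0,15,0,0,0,0],
])

```text
time_s: 31.97
eef_pos: [0.5001, -0.151, 0.3991]
ee_rot: [179.9, -0.1, 11.7]
force: [-0.1, -0.5, -1.8]
finger_gap: 0.0351
```

```bash
python3 - <<'E'
from sl import *
s=sensors.state();print(s["time_s"],s["eef_pos"],s["force"])
a=imaging.snapshot("top");b=imaging.snapshot("side")
cv2.imwrite("pics/f1.png",np.vstack([cv2.resize(a[130:255,120:380],(620,298)),cv2.resize(b[100:235,200:400],(444,300)) if 0 else np.hstack([cv2.resize(b[100:225,220:360],(336,300)),cv2.resize(b[190:330,120:253],(284,300))])]))
E
```

```text
31.9667 [ 0.50014206 -0.1509652   0.39905081] [-0.08759089 -0.45691629 -1.80968479]
```

View pics/f1.png

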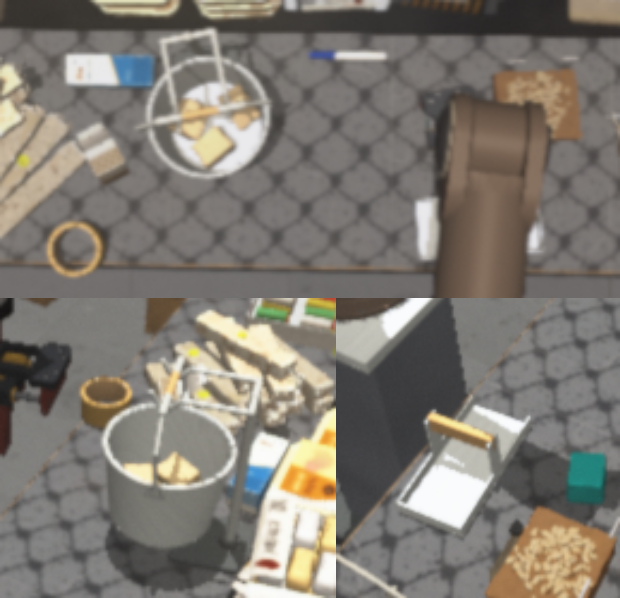

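>>> step_arm([
  [-0.2,0,0,0,0,0,0],
  [-0.2,0,0,0,0,0,0],
  [-0.2,0,0,0,0,0,0],
  [-0.2,0,0,0,0,0,0],
  [-0.2,0,0,0,0,0,0],
  [-0.2,0,0,0,0,0,0],
  [-0.2,0,0,0,0,0,0],
  [-0.2,0,0,0,0,0,0],
])

```text
time_s: 32.73
eef_pos: [0.5001, -0.1435, 0.3994]
ee_rot: [-180.0, -0.1, 12.2]
force: [0.3, 0.3, 0.2]
finger_gap: 0.0349
```

```bash
python3 - <<'E'
from sl import *
def orange(n):
    im=imaging.snapshot(n); q=proj(n,[[.578,.2,.285]])[0].astype(int); hs=cv2.cvtColor(im,cv2.COLOR_BGR2HSV)
    m=cv2.inRange(hs,(5,90,90),(22,255,255)); k=np.zeros_like(m); k[q[1]-7:q[1]+8,q[0]-9:q[0]+10]=255
    print(n,q,np.argwhere(m&k)[:,::-1].mean(0).round(1)); return np.argwhere(m&k)[:,::-1].mean(0),im
p,a=orange("top"); q,b=orange("side"); print(tri(p,q))
print(rim("top",a,[.581,.205],.185),rim("side",b,[.581,.205],.185))
print(ctrl.finish_job())
E
```

```text
top [204 176] [202.7 177.2]
side [290 136] [291.4 135.1]
(array([0.5757, 0.2073, 0.2842]), np.float64(0.0031))
(array([0.5834, 0.2069, 0.0907]), 50, np.float64(0.0029)) (array([0.5843, 0.203 , 0.0927]), 51, np.float64(0.0012))
the job is handed in; nothing more can be done
None
```

I handed the job in at about 33 s. All three offcuts I could find are in the pail, and the pail hangs by its bail on both prongs of the hook.

- **Offcuts:** I tipped the two on the tray into the pail by the bridge handle, then picked up the one on the counter and dropped it in. I left the turquoise block alone.
- **Tray:** it stands empty and flat at its original place.
- **Bail and hook:** I pushed the bail up to about 86° with the closed fingertips, then gripped the bar, carried the pail over and lowered it onto the prongs. For a moment the bar pressed on the hook with about 15 N, and I backed off before letting go.

**Last checks:**
- The middle of the bar measured z = 0.284 m, against 0.285 m expected at the seat.
- The pail's rim centre agreed between the two cameras to about 4 mm. It was unchanged to about 4 mm from the reading just after release.
- The sleeve sat about 7 mm sideways of where I had estimated the hook's centre, which is well inside the bar's length.
- In the last picture the tape, carton and pen look undisturbed.
- No check failed.

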